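# Set out the gauges for the measuring machine's daily check

## Robot

A 6-joint arm with a two-finger parallel gripper is mounted at the origin on the work surface. World frame = base frame: x ahead of the robot, y to its left, z up, the work surface at z = 0. Lengths are in m, angles in rad, forces in N, time in s.
With the tool pointing down it reaches from about 0.4 to 0.825 m from the base axis. Payload 7 kg.
Tool frame: the origin (TCP) lies at the very end of the fingers, on their centre line; the grasp point (between the pads) lies 19 mm behind it; z points along the fingers, y is the line along which they close (so a half turn about z gives the same grasp; the last joint's range is limited). The gripper opens to 85 mm and grips with 20 to 120 N. Pads are 22 mm wide; open, the fingers measure 114 mm over their backs; the gripper's body (76 mm by 85 mm) begins 54 mm behind the grasp point. The pads swing forward as they close: fully open they stand 13 mm farther back than shut.
Start: joints at [-0.931, 0.359, 0.012, 0, -1.224, -0.288], TCP at [0.233, -0.634, 0.231] pointing down, gripper open.
Joint ranges: [-3.07, 3.07], [-1.43, 2.12], [-1.02, 1.25], [-3.03, 1.67], [-3.05, -0], [-3.03, 3.03]. Speed limits (rad/s): [2.39, 2.39, 3.01, 3.14, 3.14, 3.14].

## Interface

Orientations are given as a rotation vector (axis times angle).
In Python, from cell import observe, optics, workorder, models gives the robot as it stands.
- The arm moves only by the tool arm_command, never from a script. Its argument "increments" is one flat list of numbers, 7 for each row, row after row: the shift along the tool's x, y, z scaled (see below), then the turn, a rotation vector about the tool's x, y, z scaled (see below), then the closure, from -1 (fully open) to 1 (shut). In form: [dx, dy, dz, wx, wy, wz, fingers, dx, dy, dz, wx, wy, wz, fingers, ...]. A call has 1 to 20 rows; each row is the pose to reach, as a shift and turn from the pose commanded when the call began, along the tool's axes at that moment, turning the shorter way round; what a row does not reach only later rows make up. The controller multiplies each number of a shift by 0.08 m and each number of a turn by 360 degrees. A row lasts 1/12 s, in which the tool goes at most 41.7 mm and 7.16 degrees, less where a joint would pass 70% of its speed; a pose out of reach is approached as far as the arm can. A call with a number of a shift or a turn outside -1 to 1 is refused whole. A call with a gripper value outside its range is refused whole. The fingers move at their own pace and stop on an object; "newtons" is the grip in N (left out, the last holds). Time passes only in rows, so rows that repeat a pose let the fingers close. It gives the time, the measured TCP pose, the force, the opening and the grip force at its end, in the units of the state.
- observe(): the state, without advancing time (a new reading comes with each control period).
- optics.snapshot(name): name is "scene" or "top" or "wrist"; returns the picture (480x640x3 uint8, red, green, blue); there is no depth.
- optics.camera_params(name): a dict with "fx", "fy", "cx", "cy" (pixels), "distortion" ([k1, k2, p1, p2, k3] as OpenCV has them; the pictures are not rectified), "world_from_camera" (4x4, takes a point from camera to world coordinates); the wrist camera has in their place "tool_from_camera" (4x4, takes a point from camera to tool coordinates, whose origin is the TCP and whose axes are the flange's). Camera axes: x right, y down, z forward; pixel columns grow to the right and rows downward; lengths in m; the calibration is good to about 2 mm. A picture is of the moment at which its call begins: read the wrist's pose just before it. camera_params takes no time and is no camera call.
- workorder.sign_off(): hands the job in; it is judged then, once.
Trained networks look in the newest picture that a camera, given by its name, has taken for a name from the list of things; names that differ only in an ending like _2 or _b are one class to them, and where a whole thing is asked for, a point or a joint stands for the part that bears it (a point fixed in the world has none). Each returns a list of dicts, best first, with "conf" (0 to 1); they miss things now and then, are a little off and sometimes report something else, mostly with a low value. They report only what shows in the picture. A call takes as long as a camera call. They do not tell look-alikes from the thing itself.
- models.silhouettes(camera, target): "pixels" (480x640 bool, what is visible of it) and "bbox" ([centre column, centre row, width, height] in pixels, round what is visible of it).
The state is a dict: "t": time; "joint_positions": joint angles; "qvel": joint speeds; "joint_efforts": joint torques, N m; "position": TCP position; "tool_rot": TCP orientation; "force": force on the tool from outside, world axes, zero at the start; "ft_torque": the same for the moment, N m; "width": finger opening in m; "gripper_force": force on a finger pad.
Only numpy, scipy, OpenCV 4.12 (cv2) and the standard library are available. Lean on these libraries where they do the work, as an engineer would, in place of code of your own. Each camera call takes 0.05 s, during which the arm holds its last target. There are 200 camera calls.

## Task

Set out the gauges for the measuring machine's daily check on the three round pads that stand in a row between the bolted-down bracket and the reference sphere: the ring gauge flat on the pad next to the bracket, the stepped plug upright on the pad next to the sphere, the flat steel block lying on the middle pad, and the V-block squarely on top of the block, groove up and running along the block's length. Centre each one on what carries it, set it down gently instead of dropping it, and let go of it. Do not bump the bracket or the sphere, and leave the joystick box where it is.

Things in the scene. Friction and masses are not known exactly. Their poses are not given: they have to be found in the camera images.
- block: loose flat steel block with six through holes, 75 (its x) x 50 (its y) x 25 mm high, about 0.55 kg, lying on the granite on its large face; origin at the centre of its underside, z up. Grip it across its 50 mm width
- vblock: loose steel V-block, 50 (its x) x 40 (its y) x 36 mm high, about 0.35 kg, standing groove up; the 90-degree groove, 28 mm wide and 14 mm deep, runs along its x; origin at the centre of its underside, z up. Grip it across its 40 mm width
- ring: loose steel ring gauge lying flat, outer diameter 60 mm, hole 32 mm, 22 mm high, about 0.32 kg; origin on its axis at its underside, z up
- plug: loose stepped steel plug standing upright, 60 mm high, about 0.3 kg: foot diameter 44 mm and 14 mm high, above it a straight shank of diameter 28 mm up to 56 mm; origin on its axis at its underside, z up
- pad_a: one of three identical plain grey discs fixed to the granite, diameter 70 mm, 4 mm thick; origin at the centre of its underside, z up. The three stand roughly in a row between the bracket and the reference sphere, neighbours 115 to 140 mm apart; the letter says nothing about the place in the row, and which end is the bracket's varies
- pad_b: same as pad_a, one of the three identical discs
- pad_c: same as pad_a, one of the three identical discs
- bracket: steel bearing bracket bolted to the granite at one end of the row: square foot 56 mm, a web, and a horizontal bored tube of 50 mm diameter and 44 mm length (along its y), 80 mm high in all; origin at the centre of its underside. It is 95 to 150 mm from the pad next to it and over 230 mm from the others
- ref_sphere: reference sphere fixed to the granite at the other end of the row: white ball of 25 mm diameter on a thin stem over a round steel foot of 36 mm diameter, 88 mm high in all; origin at the centre of its underside. It is 95 to 150 mm from the pad next to it and over 230 mm from the others
- pendant: loose black joystick box to the right of the work, 80 (its x) x 120 (its y) x 30 mm with a joystick to 70 mm and a red stop button; origin at the centre of its underside; not to be moved
Things that resemble listed ones, but are neither listed nor needed, are in the scene too. What is shaped like the pad_b but orange or pink is not meant.

How it is judged:
By the outcome, as a careful person would: the job done as asked, in the order asked, and still so for the second after the job is handed in, with the robot touching nothing.
It also fails if it takes over 112 s, if anything falls off the work surface, if the arm or the gripper's body presses on something with over 40 N, if the wrist force passes 120 N, or if a joint passes its speed limit or range.

## Working session

There is one attempt and no reset: what is moved stays moved. The work goes in short steps, Python scripts to look and compute and a tool call to move; the robot and the scene stay as the last step left them, time stands still between calls to the robot, and variables do not carry over. Pictures are saved under pics/ and viewed, at most 16 in all, crops included, and the job is handed in when it is done.

Besides the shell and the picture viewer there is one more tool, called after ">>>" as name(argument=value, ...) on one line, values as JSON. arm_command: Moves the arm, as the interface text tells. Shifts and turns lie within -1 to 1; 1 stands for 0.08 m of shift or 360 degrees of turn. Its arguments: {"type":"object","properties":{"increments":{"type":"array","items":{"type":"number"}},"newtons":{"type":"number"}},"required":["increments"]}

```bash
mkdir -p pics; ls
python3 - <<'E'
from cell import observe, optics
import cv2, numpy as np
np.set_printoptions(precision=4,suppress=True)
s=observe(); print({k:np.round(v,4) for k,v in s.items()})
for n in("scene","top","wrist"):
    cv2.imwrite(f"pics/{n}0.png",optics.snapshot(n)[:,:,::-1]); print(n,optics.camera_params(n))
E
```

```text
pics
{'t': np.float64(0.0), 'joint_positions': array([-0.9309,  0.3594,  0.0111, -0.0004, -1.2241, -0.2881]), 'qvel': array([-0.0007,  0.0004, -0.0017, -0.0002,  0.0011, -0.0006]), 'joint_efforts': array([ -0.0007, -58.3314,  29.3416,   6.9367,  -0.0061,   0.    ]), 'position': array([ 0.2324, -0.6332,  0.2304]), 'tool_rot': array([ 0.5495, -3.0927, -0.0025]), 'force': array([-0.0323, -0.1544, -0.9308]), 'ft_torque': array([ 0.0328, -0.0404,  0.0063]), 'gripper_force': np.float64(0.0), 'width': np.float64(0.0857)}
scene {'fx': 554.9283840989352, 'fy': 554.9283840989352, 'cx': 315.4426906881694, 'cy': 239.34592766899996, 'distortion': array([0.0546, 0.    , 0.    , 0.    , 0.    ]), 'world_from_camera': array([[ 0.3474,  0.5892, -0.7295,  1.4655],
       [ 0.9377, -0.2269,  0.2632, -0.3749],
       [-0.0104, -0.7755, -0.6313,  0.8185],
       [ 0.    ,  0.    ,  0.    ,  1.    ]])}
top {'fx': 554.0064033166426, 'fy': 554.0064033166426, 'cx': 315.3452911967877, 'cy': 236.4607041549744, 'distortion': array([0.0124, 0.    , 0.    , 0.    , 0.    ]), 'world_from_camera': array([[ 0.0171, -0.9963,  0.0844,  0.5021],
       [-0.9998, -0.0178, -0.0082, -0.0727],
       [ 0.0097, -0.0842, -0.9964,  1.2519],
       [ 0.    ,  0.    ,  0.    ,  1.    ]])}
wrist {'fx': 412.0111517745554, 'fy': 412.0111517745554, 'cx': 319.22809514923546, 'cy': 235.44674631946506, 'distortion': array([0.0143, 0.    , 0.    , 0.    , 0.    ]), 'tool_from_camera': array([[-0.0012, -0.9592, -0.2828,  0.0724],
       [ 1.    , -0.0013,  0.    ,  0.0017],
       [-0.0004, -0.2828,  0.9592, -0.1433],
       [ 0.    ,  0.    ,  0.    ,  1.    ]])}
```

View pics/top0.png

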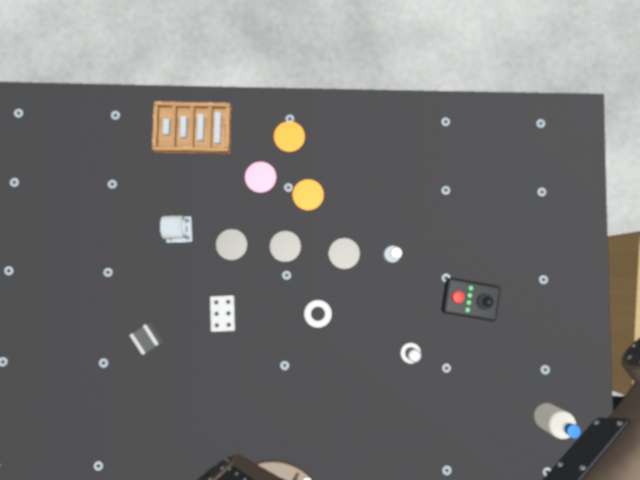

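View pics/scene0.png

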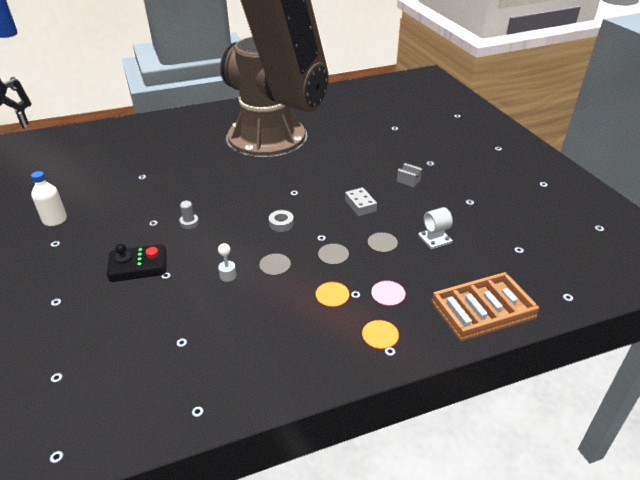

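```bash
cat > h.py <<'E'
import numpy as np, cv2
from cell import observe, optics, models
from scipy.spatial.transform import Rotation as R
np.set_printoptions(precision=4,suppress=True)
def cam(n,s=None):
    p=optics.camera_params(n); K=np.array([[p['fx'],0,p['cx']],[0,p['fy'],p['cy']],[0,0,1]])
    if n=='wrist':
        T=np.eye(4); T[:3,:3]=R.from_rotvec(s['tool_rot']).as_matrix(); T[:3,3]=s['position']; W=T@p['tool_from_camera']
    else: W=p['world_from_camera']
    return K,np.array(p['distortion']),W
def ray(c,uv):
    K,d,W=c; u=cv2.undistortPoints(np.array(uv,float).reshape(-1,1,2),K,d).reshape(-1,2)
    r=np.c_[u,np.ones(len(u))]@W[:3,:3].T
    return W[:3,3],r/np.linalg.norm(r,axis=1)[:,None]
def atz(c,uv,z):
    o,r=ray(c,uv); return o+r*((z-o[2])/r[:,2])[:,None]
def proj(c,P):
    K,d,W=c; V=np.linalg.inv(W); return cv2.projectPoints(np.array(P,float).reshape(-1,3),cv2.Rodrigues(V[:3,:3])[0],V[:3,3],K,d)[0].reshape(-1,2)
E
python3 - <<'E'
from h import *
H=dict(block=.0125,vblock=.018,ring=.011,plug=.03,pad_a=.004,bracket=.04,ref_sphere=.044,pendant=.015)
for n in("top","scene"):
    c=cam(n); optics.snapshot(n)
    for k in H:
        for d in models.silhouettes(n,k):
            if d['conf']>.15:
                b=d['bbox']; print(n,k,round(d['conf'],2),np.round(b,0),atz(c,b[:2],H[k])[0])
print(observe()['t'])
E
```

```text
top block 0.98 [223. 313.  27.  39.] [0.4336 0.1184 0.0125]
top vblock 0.64 [148. 339.  32.  29.] [0.3746 0.2803 0.018 ]
top ring 0.7 [319. 312.  27.  28.] [ 0.44   -0.0937  0.011 ]
top plug 0.8 [411. 355.  18.  21.] [ 0.3501 -0.2958  0.03  ]
top pad_a 0.88 [262. 180.  29.  28.] [0.7351 0.0398 0.004 ]
top pad_a 0.84 [345. 255.  31.  35.] [ 0.5664 -0.1497  0.004 ]
top pad_a 0.7 [289. 136.  29.  28.] [ 0.8375 -0.0191  0.004 ]
top pad_a 0.59 [287. 246.  29.  30.] [ 0.5846 -0.0203  0.004 ]
top pad_a 0.59 [307. 195.  32.  31.] [ 0.7026 -0.0626  0.004 ]
top pad_a 0.56 [231. 245.  31.  31.] [0.5844 0.1058 0.004 ]
top bracket 0.71 [176. 230.  33.  28.] [0.6124 0.2229 0.04  ]
top ref_sphere 0.69 [392. 254.  14.  14.] [ 0.5694 -0.2517  0.044 ]
top pendant 0.71 [470. 299.  59.  45.] [ 0.4733 -0.4302  0.015 ]
scene block 0.82 [363. 202.  36.  28.] [0.4371 0.1244 0.0125]
scene vblock 0.88 [407. 174.  26.  22.] [0.3713 0.2802 0.018 ]
scene ring 0.9 [280. 221.  25.  19.] [ 0.4375 -0.0926  0.011 ]
scene plug 0.69 [190. 215.  24.  29.] [ 0.3609 -0.292   0.03  ]
scene pad_a 0.83 [276. 266.  34.  24.] [ 0.5799 -0.1481  0.004 ]
scene pad_a 0.8 [382. 240.  28.  22.] [0.582  0.1087 0.004 ]
scene pad_a 0.8 [380. 335.  34.  29.] [ 0.8397 -0.0202  0.004 ]
scene pad_a 0.79 [332. 295.  39.  24.] [ 0.7061 -0.0672  0.004 ]
scene pad_a 0.69 [337. 253.  30.  17.] [ 0.5876 -0.0078  0.004 ]
scene bracket 0.66 [435. 232.  36.  44.] [0.6374 0.2089 0.04  ]
scene ref_sphere 0.92 [230. 262.  16.  38.] [ 0.5779 -0.247   0.044 ]
scene pendant 0.63 [135. 262.  59.  41.] [ 0.4705 -0.4353  0.015 ]
1.05
```

The top view shows the bracket at (176,230), the grey pads at (231,245), (286,246) and (344,254), and the sphere at (392,254). The block is at (223,313), the V-block at (145,339), the ring at (318,314) and the plug at (411,353). The orange and pink discs at (289,136), (261,177) and (308,195) are look-alikes. The three grey ones fit because they stand in a row between bracket and sphere, with the ring pad at (231,245), the middle pad at (286,246) and the plug pad at (344,254). Next I'll move the wrist camera over the work.

>>> arm_command(increments=[0, 0, -0.5, 0, 0, 0.019, -1, 0, 0, -1, 0, 0, 0.038, -1, 0, 0, -1, 0, 0, 0.056, -1, 0, 0, -1, 0, 0, 0.056, -1])

```text
t: 1.38
position: [0.233, -0.6347, 0.3147]
tool_rot: [0.009, 3.139, -0.008]
force: [-0.0, 0.1, -0.5]
width: 0.0859
gripper_force: 0.0
```

>>> arm_command(increments=[-0.2, 0.4, 0, 0, 0, 0, -1, -0.45, 0.8, 0, 0, 0, 0, -1, -0.55, 1, 0, 0, 0, 0, -1])

```text
t: 1.63
position: [0.2774, -0.551, 0.3102]
tool_rot: [0.005, -3.141, -0.003]
force: [-0.4, -0.5, 1.2]
width: 0.0853
gripper_force: 0.0
```

>>> arm_command(increments=[-0.2, 0.4, 0, 0, 0, 0, -1, -0.45, 0.8, 0, 0, 0, 0, -1, -0.55, 1, 0, 0, 0, 0, -1])

```text
t: 1.88
position: [0.3215, -0.4707, 0.3105]
tool_rot: [0.006, -3.141, -0.002]
force: [-0.5, 0.0, 0.7]
width: 0.0856
gripper_force: 0.0
```

>>> arm_command(increments=[-0.2, 0.4, 0, 0, 0, 0, -1, -0.45, 0.8, 0, 0, 0, 0, -1, -0.55, 1, 0, 0, 0, 0, -1])

```text
t: 2.13
position: [0.3654, -0.3908, 0.3105]
tool_rot: [0.006, -3.141, -0.002]
force: [0.1, -0.6, -0.2]
width: 0.0851
gripper_force: 0.0
```

>>> arm_command(increments=[-0.2, 0.4, 0, 0, 0, 0, -1, -0.45, 0.8, 0, 0, 0, 0, -1, -0.55, 1, 0, 0, 0, 0, -1])

```text
t: 2.38
position: [0.4094, -0.3109, 0.3105]
tool_rot: [0.007, -3.141, -0.002]
force: [-0.1, -0.3, 0.5]
width: 0.0854
gripper_force: 0.0
```

>>> arm_command(increments=[-0.2, 0.4, 0, 0, 0, 0, -1, -0.45, 0.8, 0, 0, 0, 0, -1, -0.55, 1, 0, 0, 0, 0, -1, -0.55, 1, 0, 0, 0, 0, -1, -0.55, 1, 0, 0, 0, 0, -1])

```text
t: 2.8
position: [0.4526, -0.2326, 0.3105]
tool_rot: [0.007, -3.14, -0.001]
force: [-0.0, -0.6, -0.6]
width: 0.0854
gripper_force: 0.0
```

```bash
cat > view.py <<'E'
import sys,pickle
from h import *
tag=sys.argv[1]; names=sys.argv[2:]
s=observe(); im=optics.snapshot('wrist'); cv2.imwrite(f'pics/w{tag}.png',im[:,:,::-1])
c=cam('wrist',s); D={k:[d for d in models.silhouettes('wrist',k) if d['conf']>.15] for k in names}
pickle.dump((s,c,im,D),open(f'v{tag}.pkl','wb'))
H=dict(block=.025,vblock=.036,ring=.022,plug=.06,pad_a=.004,bracket=.08,ref_sphere=.08)
for k in D:
    for d in D[k]: print(k,round(d['conf'],2),np.round(d['bbox'],1),atz(c,d['bbox'][:2],H[k])[0][:2])
print(s['t'])
E
python3 view.py 1 block vblock ring plug pad_a ref_sphere bracket
```

```text
block 0.82 [625.5 169.3  28.1  75.3] [0.4336 0.0837]
ring 0.83 [453.2 168.9  55.   55.1] [ 0.4338 -0.0917]
plug 0.72 [256.1  82.2  48.8  43.3] [ 0.3524 -0.2881]
pad_a 0.93 [443.  379.6  37.   46.5] [ 0.7011 -0.0738]
pad_a 0.82 [605.  295.3  60.8  52. ] [0.5842 0.1065]
pad_a 0.77 [499.6 294.2  55.9  55.5] [ 0.5835 -0.0171]
pad_a 0.62 [389.9 283.2  57.3  58.2] [ 0.57   -0.1475]
ref_sphere 0.77 [300.6 293.6  31.   57.4] [ 0.5493 -0.2492]
2.8
```

>>> arm_command(increments=[0, 0.4, 0, 0, 0, 0, -1, 0, 0.8, 0, 0, 0, 0, -1, 0, 1, 0, 0, 0, 0, -1])

```text
t: 3.45
position: [0.4522, -0.1524, 0.3113]
tool_rot: [0.002, 3.141, 0.001]
force: [0.3, -0.3, 1.3]
width: 0.0854
gripper_force: 0.0
```

>>> arm_command(increments=[0, 0.4, 0, 0, 0, 0, -1, 0, 0.8, 0, 0, 0, 0, -1, 0, 1, 0, 0, 0, 0, -1])

```text
t: 3.7
position: [0.4524, -0.0718, 0.3115]
tool_rot: [-0.0, 3.141, 0.001]
force: [-0.2, 0.9, 0.4]
width: 0.0853
gripper_force: 0.0
```

>>> arm_command(increments=[0, 0.4, 0, 0, 0, 0, -1, 0, 0.8, 0, 0, 0, 0, -1, 0, 1, 0, 0, 0, 0, -1, 0, 1, 0, 0, 0, 0, -1, 0, 1, 0, 0, 0, 0, -1])

```text
t: 4.12
position: [0.4526, 0.0068, 0.3114]
tool_rot: [-0.003, 3.142, 0.0]
force: [-0.2, -0.6, -0.5]
width: 0.0851
gripper_force: 0.0
```

```bash
python3 view.py 2 block vblock ring plug pad_a ref_sphere bracket; python3 -c "
import cv2,numpy as np
a=cv2.imread('pics/w1.png');b=cv2.imread('pics/w2.png')
cv2.imwrite('pics/w12.png',cv2.resize(np.hstack([a,b]),(800,300),interpolation=cv2.INTER_AREA))"
```

```text
block 0.63 [424.7 165.1  57.6  79.3] [0.4304 0.1172]
vblock 0.8 [599.4 107.7  81.2  70.7] [0.3745 0.2781]
ring 0.65 [227.6 170.1  55.7  51. ] [ 0.436  -0.0876]
plug 0.76 [22.3 83.3 44.6 44.6] [ 0.3544 -0.2572]
pad_a 0.98 [298.9 290.4  54.1  53.7] [ 0.5805 -0.0159]
pad_a 0.87 [187.7 282.5  58.2  53.3] [ 0.5704 -0.1468]
pad_a 0.86 [402.9 294.   54.   55.8] [0.585  0.1077]
pad_a 0.69 [347.1 405.7  54.4  49.2] [0.7423 0.0444]
pad_a 0.56 [263.6 377.5  56.3  47.4] [ 0.7001 -0.0622]
ref_sphere 0.72 [ 78.4 292.8  68.2  59.8] [ 0.549  -0.2287]
bracket 0.84 [512.6 332.8  79.   74.1] [0.5929 0.2045]
4.1167
```

View pics/w2.png

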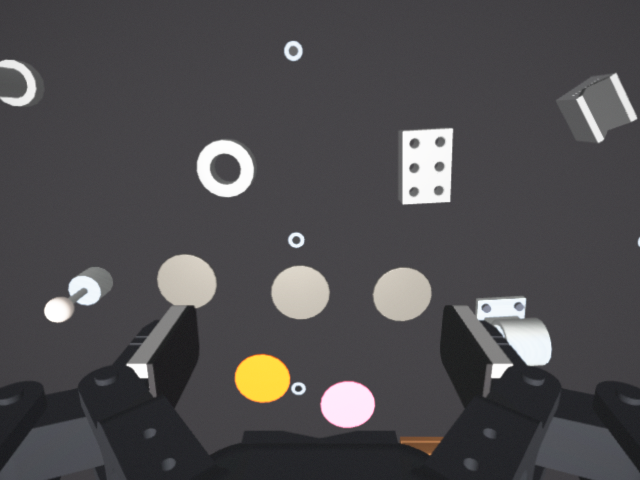

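The wrist view shows the plug at (15,83), the ring at (226,168), the block at (426,166) and the V-block at (600,108). The grey pads are at (187,282), (300,292) and (403,294), the sphere at (60,309) and the bracket at (515,330). Now I'll fit these bright top faces at sub-pixel level and triangulate them.

```bash
cat > fit.py <<'E'
from h import *
import pickle
def blobs(im,th=130,amin=300):
    g=cv2.cvtColor(im,cv2.COLOR_RGB2GRAY); sat=im.max(2).astype(int)-im.min(2)
    m=((g>th)&(sat<60)).astype(np.uint8)
    cs,_=cv2.findContours(m,cv2.RETR_EXTERNAL,cv2.CHAIN_APPROX_NONE); out=[]
    for c in cs:
        if cv2.contourArea(c)>amin:
            M=cv2.moments(c); out.append((np.array([M['m10'],M['m01']])/M['m00'],cv2.contourArea(c),c))
    return out
def near(B,uv,r=25):
    b=min(B,key=lambda b:np.hypot(*(b[0]-uv))); return b if np.hypot(*(b[0]-uv))<r else None
def tri(c1,u1,c2,u2):
    o1,d1=ray(c1,u1);o2,d2=ray(c2,u2);A=np.c_[d1[0],-d2[0]];t=np.linalg.lstsq(A,o2-o1,rcond=None)[0]
    p,q=o1+t[0]*d1[0],o2+t[1]*d2[0]; return (p+q)/2,np.linalg.norm(p-q)
E
python3 - <<'E'
from fit import *
V=[pickle.load(open(f'v{i}.pkl','rb')) for i in(1,2)]
for i,v in enumerate(V):
    print('view',i+1,v[0]['position'],v[0]['tool_rot'])
    for b in blobs(v[2]):
        r=cv2.minAreaRect(b[2]); print(b[0].round(1),int(b[1]),np.round(r[1],1),round(r[2],1))
B=[blobs(v[2]) for v in V]
for n,u1,u2,z in [('ring',(453,168),(226,168),.022),('plugpad',(390,283),(187,282),.004),('mid',(500,294),(300,292),.004),('ringpad',(605,295),(403,294),.004)]:
    a,b=near(B[0],u1),near(B[1],u2)
    if a and b: print(n,*tri(V[0][1],a[0],V[1][1],b[0]),atz(V[0][1],a[0],z)[0],atz(V[1][1],b[0],z)[0])
q=near(B[1],(426,166))
if q: 
    bx=cv2.boxPoints(cv2.minAreaRect(q[2])); P=atz(V[1][1],bx,.025); print('block',P.mean(0),np.linalg.norm(np.diff(P,axis=0),axis=1),P[:,:2])
# crops
a=V[0][2][40:140,200:320];b=V[1][2][50:160,530:640]
cv2.imwrite('pics/crop1.png',np.hstack([cv2.resize(a,(400,400)),cv2.resize(b,(400,400))])[:,:,::-1])
E
```

```text
view 1 [ 0.4526 -0.2326  0.3105] [ 0.0074 -3.1402 -0.0007]
[485.2 344.7] 1274 [95.2 36.8] 71.2
[153.3 345.3] 1293 [37.5 95.2] 18.8
[604.5 296. ] 2531 [51.4 63.5] 63.4
[298.2 294.2] 1375 [55. 33.] 90.0
[501.5 293.7] 2500 [54. 59.] 90.0
[389.2 282.3] 2529 [55. 59.] 90.0
[635.5 185.2] 319 [60. 10.] 90.0
[453.  168.7] 2768 [58. 61.] 90.0
[253.8  84.2] 1649 [47. 44.] 90.0
[173.3  49.8] 302 [20. 19.] 90.0
view 2 [0.4526 0.0068 0.3114] [-0.0028  3.1415  0.    ]
[347.4 404.1] 1798 [47.4 49.5] 45.0
[527.7 340.3] 1690 [63.9 39. ] 49.6
[152.6 343.2] 924 [25.3 82.1] 38.7
[493.1 325.2] 1892 [82.8 66.4] 62.8
[ 58.4 309.4] 562 [25. 29.] 90.0
[ 85.1 288.6] 671 [33.5 31.3] 71.6
[401.8 293.8] 2352 [52. 57.] 90.0
[300. 292.] 2373 [52. 58.] 90.0
[186.5 280.6] 2400 [59.6 51.9] 5.4
[224.9 168. ] 2518 [56. 56.] 90.0
[426.4 165.5] 3581 [76. 50.] 90.0
[589.8 118.6] 368 [49.6  8. ] 63.4
[623.   97.1] 372 [51.   8.4] 64.7
[20.5 83.2] 645 [45. 36.] 90.0
ring [ 0.4341 -0.091   0.0189] 0.0003202995296227388 [ 0.4335 -0.092   0.022 ] [ 0.4339 -0.0902  0.022 ]
plugpad [ 0.5687 -0.1483  0.0033] 0.0008518160474346678 [ 0.5689 -0.1484  0.004 ] [ 0.5679 -0.148   0.004 ]
mid [ 0.583  -0.0147  0.0033] 0.00033577614517005266 [ 0.5829 -0.015   0.004 ] [ 0.5825 -0.0147  0.004 ]
ringpad [0.5852 0.1066 0.0033] 0.0003408232523004188 [0.5851 0.1061 0.004 ] [0.5847 0.1064 0.004 ]
block [0.4323 0.1197 0.025 ] [0.0503 0.0784 0.053 ] [[0.3933 0.0916]
 [0.3933 0.1419]
 [0.4714 0.1491]
 [0.4714 0.0961]]
```

View pics/crop1.png

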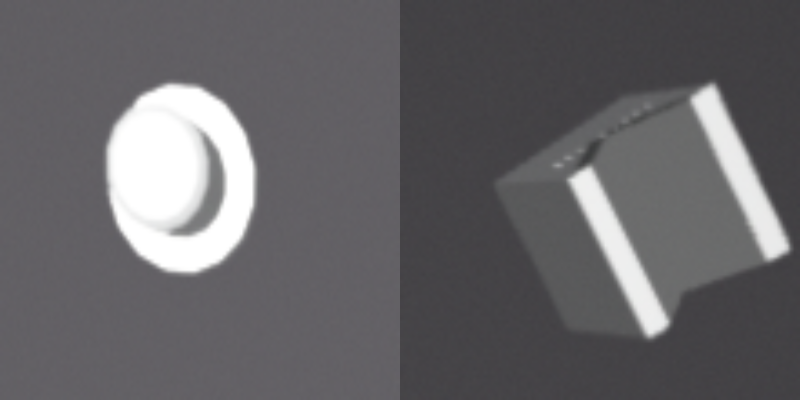

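Crop left is the plug (disc on its foot ring, seen at (254,84) in view 1). Crop right is the V-block, groove up, with its two bright lands at (590,119) and (623,97) in view 2. The heights agree: pads measured at 3.3 mm and ring top at 19–22 mm. I'll check the joint room before turning the fingers along x.

Run:
```python
from h import *
import pickle
s=observe(); print(s['joint_positions'],s['position'],R.from_rotvec(s['tool_rot']).as_matrix())
v=pickle.load(open('v2.pkl','rb'));c=v[1]
# block yaw from approxPoly; vblock lands
from fit import *
B=blobs(v[2]); q=near(B,(426,166)); pts=cv2.approxPolyDP(q[2],4,True).reshape(-1,2); P=atz(c,pts,.025); print(pts.tolist(),P[:,:2])
l=[near(B,u) for u in((590,119),(623,97))]
for b in l:
    vx,vy,x,y=cv2.fitLine(b[2],cv2.DIST_L2,0,.01,.01).ravel(); P=atz(c,[(x-20*vx,y-20*vy),(x+20*vx,y+20*vy)],.036); d=P[1]-P[0]; print('land',atz(c,b[0],.036)[0],np.degrees(np.arctan2(d[1],d[0])))
v=pickle.load(open('v1.pkl','rb')); b=near(blobs(v[2]),(254,84)); P=b[2].reshape(-1,2); P=P[P[:,1]>0]
# foot rim: right/bottom part of outline
h=P[(P[:,0]>258)|(P[:,1]>98)]; W=atz(v[1],h,.014)[:,:2]
A=np.c_[2*W,np.ones(len(W))]; x=np.linalg.lstsq(A,(W**2).sum(1),rcond=None)[0]; print('plug foot',x[:2],np.sqrt(x[2]+x[:2]@x[:2]))
print(proj(v[1],[[*x[:2],.014],[*x[:2],.06]]))
```

```text
[ 0.4503 -0.0653 -0.3149  0.     -1.3212 -2.0222] [0.4526 0.0057 0.3113] [[-1.      0.0012 -0.    ]
 [ 0.0012  1.     -0.    ]
 [ 0.     -0.     -1.    ]]
[[452, 128], [402, 131], [403, 204], [450, 201]] [[0.3933 0.1419]
 [0.3962 0.0918]
 [0.4714 0.0972]
 [0.4681 0.1467]]
land [0.3845 0.2708 0.036 ] 34.84373461307057
land [0.365  0.2984 0.036 ] 34.85490829892111
plug foot [ 0.3514 -0.297 ] 0.02222876073943673
[[253.9364  84.5392]
 [246.1352  80.9535]]
```

>>> arm_command(increments=[0.116, -0.5, 0.5, 0, 0, -0.02, -1, 0.232, -1, 1, 0, 0, -0.04, -1, 0.232, -1, 1, 0, 0, -0.06, -1, 0.232, -1, 1, 0, 0, -0.08, -1, 0.232, -1, 1, 0, 0, -0.1, -1, 0.232, -1, 1, 0, 0, -0.12, -1, 0.232, -1, 1, 0, 0, -0.14, -1, 0.232, -1, 1, 0, 0, -0.16, -1, 0.232, -1, 1, 0, 0, -0.18, -1, 0.232, -1, 1, 0, 0, -0.2, -1, 0.232, -1, 1, 0, 0, -0.22, -1, 0.232, -1, 1, 0, 0, -0.24, -1, 0.232, -1, 1, 0, 0, -0.25, -1, 0.232, -1, 1, 0, 0, -0.25, -1])

```text
t: 5.68
position: [0.434, -0.0739, 0.2313]
tool_rot: [-2.224, 2.218, 0.0]
force: [0.0, 0.4, -0.2]
width: 0.0854
gripper_force: 0.0
```

>>> arm_command(increments=[0.2, 0, 0.4, 0, 0, 0, -1, 0.2, 0, 0.8, 0, 0, 0, -1, 0.2, 0, 1, 0, 0, 0, -1])

```text
t: 5.93
position: [0.4323, -0.0903, 0.1485]
tool_rot: [2.214, -2.226, -0.003]
force: [-1.3, 0.3, 0.9]
width: 0.0858
gripper_force: 0.0
```

>>> arm_command(increments=[0, 0, 0.4, 0, 0, 0, -1, 0, 0, 0.8, 0, 0, 0, -1, 0, 0, 0.95, 0, 0, 0, -1, 0, 0, 0.95, 0, 0, 0, -1, 0, 0, 0.95, 0, 0, 0, -1])

```text
t: 6.35
position: [0.4339, -0.09, 0.0751]
tool_rot: [2.218, -2.222, -0.001]
force: [0.1, -0.2, 0.6]
width: 0.0858
gripper_force: 0.0
```

```bash
cat > ctr.py <<'E'
import sys
from fit import *
# usage: ctr.py z [th]: bright blob positions seen by the wrist camera at height z
s=observe(); im=optics.snapshot('wrist'); c=cam('wrist',s); z=float(sys.argv[1])
M=R.from_rotvec(s['tool_rot']).as_matrix(); print('pos',s['position'],'yaw',np.degrees(np.arctan2(M[1,1],M[0,1])),'j',s['joint_positions'],'t',s['t'])
cv2.imwrite('pics/last.png',im[:,:,::-1])
for b in blobs(im,float(sys.argv[2]) if len(sys.argv)>2 else 130):
    r=cv2.minAreaRect(b[2]); print(b[0].round(1),int(b[1]),np.round(r[1],1),'->',atz(c,b[0],z)[0][:2])
E
python3 ctr.py .022
```

```text
pos [ 0.4339 -0.09    0.0751] yaw 179.88707972735347 j [ 0.2435  0.151  -0.6888  0.0004 -0.7327 -0.2457] t 6.35
[ 57.2 353. ] 5997 [ 75.3 114.3] -> [ 0.5741 -0.0372]
[485.4 344.9] 1251 [95.2 36.8] -> [ 0.3436 -0.0407]
[153.3 344.9] 1272 [37.2 95.2] -> [ 0.5222 -0.0417]
[314.3 254.1] 10721 [116.  118.1] -> [ 0.4354 -0.0928]
[ 53. 138.] 13514 [141. 116.] -> [ 0.5555 -0.1499]
```

View pics/last.png

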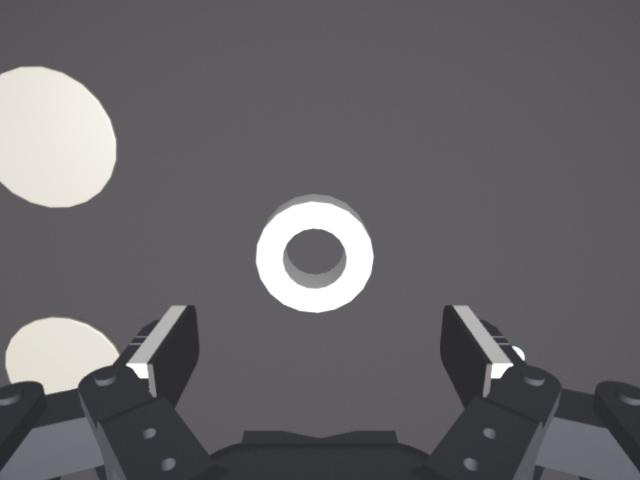

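The picture shows the ring centred at (314,254) between the open fingers, which are at (170,350) and (470,350). Measured offset is about 1–2 mm. I'll go down and grip.

>>> arm_command(increments=[0.025, -0.01, 0.25, 0, 0, 0, -1, 0.025, -0.01, 0.5, 0, 0, 0, -1, 0.025, -0.01, 0.7, 0, 0, 0, -1, 0.025, -0.01, 0.8, 0, 0, 0, -1, 0.025, -0.01, 0.86, 0, 0, 0, -1, 0.025, -0.01, 0.9, 0, 0, 0, -1, 0.025, -0.01, 0.9, 0, 0, 0, -1])

```text
t: 6.98
position: [0.4354, -0.0915, 0.0037]
tool_rot: [-2.221, 2.221, -0.001]
force: [0.5, -0.4, -0.6]
width: 0.0855
gripper_force: 0.0
```

>>> arm_command(increments=[0, 0, 0, 0, 0, 0, 0, 0, 0, 0, 0, 0, 0, 0.2, 0, 0, 0, 0, 0, 0, 0.4, 0, 0, 0, 0, 0, 0, 0.6, 0, 0, 0, 0, 0, 0, 1, 0, 0, 0, 0, 0, 0, 1, 0, 0, 0, 0, 0, 0, 1, 0, 0, 0, 0, 0, 0, 1], newtons=50)

```text
t: 7.65
position: [0.4358, -0.0915, 0.0047]
tool_rot: [-2.221, 2.22, -0.002]
force: [-3.6, 1.5, 13.2]
width: 0.0585
gripper_force: 50.3
```

>>> arm_command(increments=[0, 0, -0.1, 0, 0, 0, 1, 0, 0, -0.3, 0, 0, 0, 1, 0, 0, -0.6, 0, 0, 0, 1, 0, 0, -0.9, 0, 0, 0, 1, 0, 0, -1, 0, 0, 0, 1])

```text
t: 8.07
position: [0.4362, -0.0915, 0.0866]
tool_rot: [-2.22, 2.219, -0.004]
force: [0.7, 0.3, -2.7]
width: 0.058
gripper_force: 54.7
```

>>> arm_command(increments=[-0.12, -0.1, 0, 0, 0, 0, 1, -0.35, -0.26, 0, 0, 0, 0, 1, -0.6, -0.45, 0, 0, 0, 0, 1, -0.825, -0.62, 0, 0, 0, 0, 1])

```text
t: 8.4
position: [0.4848, -0.0245, 0.0827]
tool_rot: [2.22, -2.222, -0.001]
force: [-0.2, 0.7, -2.6]
width: 0.0586
gripper_force: 54.6
```

>>> arm_command(increments=[-0.22, -0.17, 0, 0, 0, 0, 1, -0.42, -0.32, 0, 0, 0, 0, 1, -0.63, -0.47, 0, 0, 0, 0, 1, -0.825, -0.62, 0, 0, 0, 0, 1])

```text
t: 8.73
position: [0.534, 0.0416, 0.082]
tool_rot: [2.22, -2.221, -0.002]
force: [0.4, 1.3, -2.9]
width: 0.0582
gripper_force: 54.6
```

```bash
python3 ctr.py .004; cp pics/last.png pics/l2.png
```

```text
pos [0.534  0.0416 0.082 ] yaw 179.98673059112815 j [ 0.4437  0.2811 -0.4851 -0.0006 -0.8064 -0.4435] t 8.7333
[526.2 355.3] 1317 [25.  91.1] -> [0.4066 0.1131]
[201.6 313.3] 573 [25.4 69.4] -> [0.6026 0.0843]
[316.7 329.8] 21435 [171.6 154.3] -> [0.5346 0.0955]
[344.3 135.8] 1004 [33.9 37.5] -> [ 0.5198 -0.0179]
[220.3 140.9] 13909 [137.2 129.4] -> [ 0.5847 -0.0154]
```

View pics/l2.png

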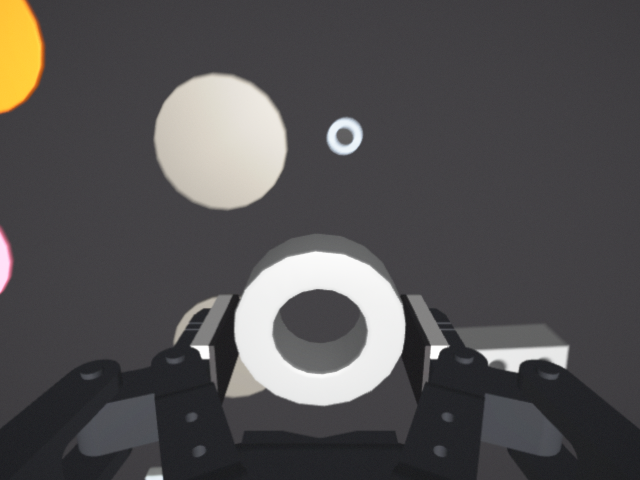

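The ring is held level between the fingers at (317,330), and the middle pad shows at (220,141). The pads measured in two tool yaws show a camera bias of about 1.4 mm, which I'll correct for. Next I move over the ring pad and lower.

>>> arm_command(increments=[-0.2, -0.16, 0, 0, 0, 0, 1, -0.42, -0.34, 0, 0, 0, 0, 1, -0.64, -0.52, 0.1, 0, 0, 0, 1, -0.814, -0.655, 0.3, 0, 0, 0, 1, -0.814, -0.655, 0.5, 0, 0, 0, 1, -0.814, -0.655, 0.7, 0, 0, 0, 1, -0.814, -0.655, 0.8, 0, 0, 0, 1, -0.814, -0.655, 0.86, 0, 0, 0, 1, -0.814, -0.655, 0.86, 0, 0, 0, 1, -0.814, -0.655, 0.86, 0, 0, 0, 1])

```text
t: 9.62
position: [0.5866, 0.1054, 0.0146]
tool_rot: [2.221, -2.221, 0.0]
force: [0.2, 0.0, -2.8]
width: 0.0581
gripper_force: 54.7
```

>>> arm_command(increments=[0, 0, 0.01, 0, 0, 0, 1, 0, 0, 0.02, 0, 0, 0, 1, 0, 0, 0.03, 0, 0, 0, 1, 0, 0, 0.03, 0, 0, 0, 1])

```text
t: 9.95
position: [0.5866, 0.1055, 0.0125]
tool_rot: [-2.221, 2.221, -0.0]
force: [0.7, -0.1, -2.3]
width: 0.0587
gripper_force: 54.7
```

>>> arm_command(increments=[-0.015, 0, 0.01, 0, 0, 0, 1, -0.015, 0, 0.02, 0, 0, 0, 1, -0.015, 0, 0.03, 0, 0, 0, 1, -0.015, 0, 0.035, 0, 0, 0, 1, -0.015, 0, 0.035, 0, 0, 0, 1])

```text
t: 10.37
position: [0.5863, 0.1066, 0.0091]
tool_rot: [2.221, -2.221, -0.0]
force: [-0.7, -0.2, -3.4]
width: 0.0582
gripper_force: 54.7
```

>>> arm_command(increments=[0, 0, 0.006, 0, 0, 0, 1, 0, 0, 0.012, 0, 0, 0, 1, 0, 0, 0.012, 0, 0, 0, 1])

```text
t: 10.62
position: [0.5864, 0.1066, 0.0089]
tool_rot: [-2.222, 2.221, -0.0]
force: [-3.0, -0.3, 4.0]
width: 0.058
gripper_force: 55.4
```

Contact. Open and rise.

>>> arm_command(increments=[0, 0, 0, 0, 0, 0, 0.2, 0, 0, 0, 0, 0, 0, -0.2, 0, 0, 0, 0, 0, 0, -0.6, 0, 0, 0, 0, 0, 0, -1, 0, 0, 0, 0, 0, 0, -1, 0, 0, -0.2, 0, 0, 0, -1, 0, 0, -0.6, 0, 0, 0, -1, 0, 0, -1, 0, 0, 0, -1])

```text
t: 11.28
position: [0.5857, 0.1062, 0.088]
tool_rot: [2.219, -2.219, -0.001]
force: [1.4, 0.7, 0.2]
width: 0.0854
gripper_force: 0.0
```

>>> arm_command(increments=[0.4, 0, -0.3, 0, 0, 0, -1, 0.8, 0, -0.6, 0, 0, 0, -1, 1, 0, -0.8, 0, 0, 0, -1, 1, 0, -0.8, 0, 0, 0, -1, 1, 0, -0.8, 0, 0, 0, -1])

```text
t: 11.7
position: [0.5871, 0.026, 0.1536]
tool_rot: [-2.218, 2.222, -0.002]
force: [-0.4, 0.1, -0.7]
width: 0.0852
gripper_force: 0.0
```

```bash
python3 ctr.py .026; cp pics/last.png pics/l3.png
```

```text
pos [0.5871 0.026  0.1536] yaw 179.89373889344787 j [ 0.3766  0.2769 -0.2943 -0.     -0.9968 -0.3785] t 11.7
[287.3 422.3] 996 [25. 67.] -> [0.6122 0.1895]
[543.2 336.8] 3983 [ 60.4 105.3] -> [0.4219 0.1138]
[320.3 318.6] 6198 [91. 86.] -> [0.5858 0.0989]
[110.2 238.4] 6268 [96.8 83.6] -> [0.7296 0.0373]
[414.8 151.5] 510 [25. 25.] -> [ 0.5245 -0.0208]
[131.1 151.8] 519 [27.6 24. ] -> [ 0.7076 -0.021 ]
[322.7 156.4] 7547 [99. 97.] -> [ 0.584  -0.0179]
```

View pics/l3.png

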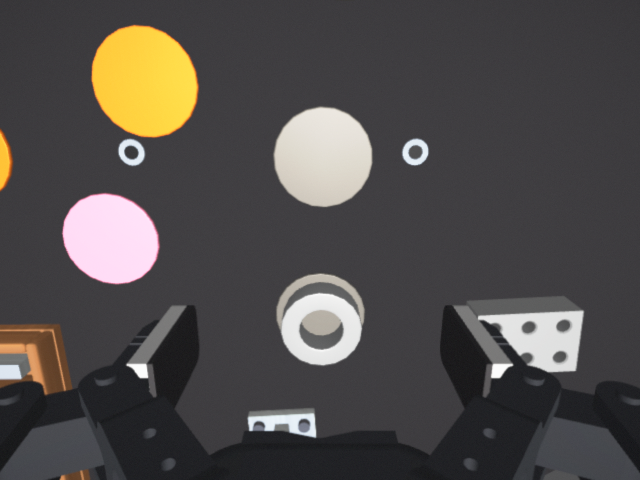

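The ring lies on the pad, with its top at (321,329) and the pad rim showing round it. I'll check its centring by projection.

Run:
```python
from fit import *
s=observe(); c=cam('wrist',s); im=cv2.imread('pics/l3.png'); g=cv2.cvtColor(im,cv2.COLOR_BGR2GRAY)
cs,_=cv2.findContours((g>225).astype(np.uint8),cv2.RETR_EXTERNAL,cv2.CHAIN_APPROX_NONE)
for q in cs:
    if cv2.contourArea(q)>1500 : e=cv2.fitEllipse(q); print(np.round(e[0],1),np.round(e[1],1),atz(c,e[0],.026)[0])
b=near(blobs(im[:,:,::-1].copy()),(320,318)); P=b[2].reshape(-1,2).astype(float); P=P[P[:,1]<305]; W=atz(c,P,.004)[:,:2]
from scipy.optimize import least_squares
r=least_squares(lambda x:np.hypot(*(W-x).T)-.035,W.mean(0)+[0,.02]); print('pad',r.x,np.abs(r.fun).max())
```

```text
[321.  328.3] [68.9 76.4] [0.5844 0.1066 0.026 ]
[110.1 238.4] [82.4 96.1] [0.728  0.0374 0.026 ]
pad [0.5852 0.108 ] 0.0010849118331090063
```

>>> arm_command(increments=[0.3, 0.22, 0, 0, 0, 0, -1, 0.6, 0.43, 0, 0, 0, 0, -1, 0.807, 0.586, 0, 0, 0, 0, -1])

```text
t: 12.0
position: [0.5377, -0.0384, 0.1508]
tool_rot: [2.221, -2.219, -0.003]
force: [-0.1, -0.4, -0.1]
width: 0.0855
gripper_force: 0.0
```

>>> arm_command(increments=[0.3, 0.22, 0, 0, 0, 0, -1, 0.6, 0.43, 0, 0, 0, 0, -1, 0.807, 0.586, 0, 0, 0, 0, -1])

```text
t: 12.25
position: [0.4909, -0.1035, 0.1515]
tool_rot: [2.221, -2.22, -0.002]
force: [0.0, 0.1, -0.1]
width: 0.0852
gripper_force: 0.0
```

>>> arm_command(increments=[0.3, 0.22, 0, 0, 0, 0, -1, 0.6, 0.43, 0, 0, 0, 0, -1, 0.807, 0.586, 0, 0, 0, 0, -1])

```text
t: 12.5
position: [0.4441, -0.168, 0.1516]
tool_rot: [2.221, -2.221, -0.002]
force: [0.1, 0.8, -0.5]
width: 0.0856
gripper_force: 0.0
```

>>> arm_command(increments=[0.3, 0.22, 0, 0, 0, 0, -1, 0.6, 0.43, 0, 0, 0, 0, -1, 0.807, 0.586, 0, 0, 0, 0, -1])

```text
t: 12.75
position: [0.3973, -0.2324, 0.1517]
tool_rot: [2.221, -2.221, -0.002]
force: [0.4, 0.4, -0.7]
width: 0.0854
gripper_force: 0.0
```

>>> arm_command(increments=[0.3, 0.22, 0, 0, 0, 0, -1, 0.6, 0.43, 0, 0, 0, 0, -1, 0.807, 0.586, 0, 0, 0, 0, -1, 0.807, 0.586, 0, 0, 0, 0, -1, 0.807, 0.586, 0, 0, 0, 0, -1])

```text
t: 13.17
position: [0.3513, -0.2965, 0.1518]
tool_rot: [2.219, -2.223, -0.001]
force: [0.2, 0.5, 0.2]
width: 0.0856
gripper_force: 0.0
```

```bash
python3 ctr.py .06; cp pics/last.png pics/l4.png
```

```text
pos [ 0.3513 -0.2965  0.1518] yaw 179.8860698746011 j [-0.2706  0.0732 -0.5584 -0.0001 -0.9402  0.2687] t 13.1667
[ 48.5 372.5] 1984 [73.8 40.9] -> [ 0.5274 -0.2049]
[485.2 345.1] 1322 [96.5 37.5] -> [ 0.2435 -0.2234]
[153.2 345.3] 1321 [37.8 95.5] -> [ 0.4573 -0.2243]
[ 23.  276.8] 2452 [61. 53.] -> [ 0.5303 -0.2721]
[316.7 219.6] 3411 [62.6 70.7] -> [ 0.3517 -0.3074]
[365.1  95.4] 647 [29. 28.] -> [ 0.3252 -0.3764]
```

View pics/l4.png

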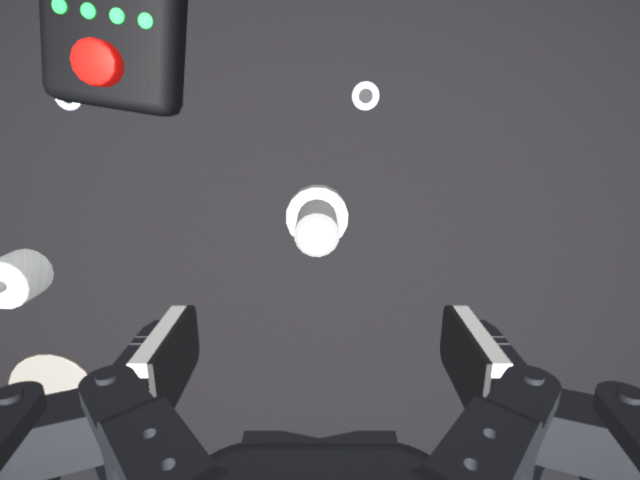

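The plug stands between the fingers, top disc at (317,236) and foot at (317,215). The pendant at (110,60) is clear.

Run:
```python
from fit import *
from scipy.optimize import least_squares
s=observe(); c=cam('wrist',s); im=cv2.imread('pics/l4.png')
b=near(blobs(im[:,:,::-1].copy()),(316,220)); P=b[2].reshape(-1,2).astype(float)
F=P[P[:,1]<225]; W=atz(c,F,.014)[:,:2]; r=least_squares(lambda x:np.hypot(*(W-x).T)-.022,W.mean(0)+[0,.01],loss='soft_l1',f_scale=.0005); print('foot',r.x,np.abs(r.fun).max())
T=P[P[:,1]>238]; 
for z,rad in((.056,.014),(.06,.0135)):
    W=atz(c,T,z)[:,:2]; r=least_squares(lambda x:np.hypot(*(W-x).T)-rad,W.mean(0)); print('top',r.x,np.abs(r.fun).max())
```

```text
foot [ 0.3524 -0.2976] 0.0007766977492336159
top [ 0.3526 -0.2965] 0.0004291715157655092
top [ 0.3526 -0.2973] 0.0004558712180110537
```

>>> arm_command(increments=[0, -0.015, 0.3, 0, 0, 0, -1, 0, -0.015, 0.7, 0, 0, 0, -1, 0, -0.015, 1, 0, 0, 0, -1, 0, -0.015, 1, 0, 0, 0, -1])

```text
t: 13.55
position: [0.3509, -0.2942, 0.0683]
tool_rot: [2.22, -2.219, -0.011]
force: [-0.3, 0.2, 0.2]
width: 0.0855
gripper_force: 0.0
```

>>> arm_command(increments=[0, 0, 0.2, 0, 0, 0, -1, 0, 0, 0.4, 0, 0, 0, -1, 0, 0, 0.55, 0, 0, 0, -1, 0, 0, 0.64, 0, 0, 0, -1, 0, 0, 0.64, 0, 0, 0, -1])

```text
t: 13.97
position: [0.3534, -0.2956, 0.0207]
tool_rot: [2.222, -2.22, -0.002]
force: [-0.4, 0.3, 0.2]
width: 0.0855
gripper_force: 0.0
```

>>> arm_command(increments=[0, 0, 0, 0, 0, 0, -0.5, 0, 0, 0, 0, 0, 0, 0, 0, 0, 0, 0, 0, 0, 0.1, 0, 0, 0, 0, 0, 0, 0.2, 0, 0, 0, 0, 0, 0, 0.3, 0, 0, 0, 0, 0, 0, 0.4, 0, 0, 0, 0, 0, 0, 0.6, 0, 0, 0, 0, 0, 0, 1, 0, 0, 0, 0, 0, 0, 1, 0, 0, 0, 0, 0, 0, 1], newtons=50)

```text
t: 14.8
position: [0.3534, -0.2963, 0.0218]
tool_rot: [-2.221, 2.221, -0.001]
force: [-0.3, 1.2, 6.9]
width: 0.0265
gripper_force: 48.8
```

>>> arm_command(increments=[0, 0, -0.1, 0, 0, 0, 1, 0, 0, -0.3, 0, 0, 0, 1, 0, 0, -0.6, 0, 0, 0, 1, 0, 0, -0.9, 0, 0, 0, 1, 0, 0, -1, 0, 0, 0, 1])

```text
t: 15.22
position: [0.3545, -0.2967, 0.1044]
tool_rot: [-2.221, 2.22, -0.006]
force: [0.7, 0.5, -2.6]
width: 0.0264
gripper_force: 49.7
```

>>> arm_command(increments=[-0.15, -0.13, 0, 0, 0, 0, 1, -0.4, -0.34, 0, 0, 0, 0, 1, -0.7, -0.6, 0, 0, 0, 0, 1, -1, -0.84, 0, 0, 0, 0, 1])

```text
t: 15.55
position: [0.4206, -0.2153, 0.1011]
tool_rot: [-2.219, 2.223, 0.0]
force: [-0.6, -0.8, -2.6]
width: 0.0268
gripper_force: 49.7
```

>>> arm_command(increments=[-0.2, -0.15, 0, 0, 0, 0, 1, -0.4, -0.3, 0, 0, 0, 0, 1, -0.65, -0.45, 0, 0, 0, 0, 1, -0.85, -0.6, 0, 0, 0, 0, 1, -0.85, -0.6, 0, 0, 0, 0, 1, -0.85, -0.6, 0, 0, 0, 0, 1])

```text
t: 16.05
position: [0.4684, -0.1473, 0.1007]
tool_rot: [2.223, -2.22, -0.001]
force: [-0.3, -0.1, -2.8]
width: 0.0265
gripper_force: 49.7
```

```bash
python3 ctr.py .004; cp pics/last.png pics/l5.png
```

```text
pos [ 0.4684 -0.1473  0.1007] yaw -179.91974544462656 j [ 0.0963  0.1888 -0.5601 -0.0004 -0.8228 -0.0947] t 16.05
[319.6 355.7] 5671 [81. 89.] -> [ 0.4671 -0.0636]
[319.5 285.5] 3799 [135.  104.5] -> [ 0.4672 -0.114 ]
[148.8 231.7] 9725 [109. 114.] -> [ 0.5702 -0.1494]
[78.4 29.7] 7379 [ 74. 141.] -> [ 0.5937 -0.2596]
```

View pics/l5.png

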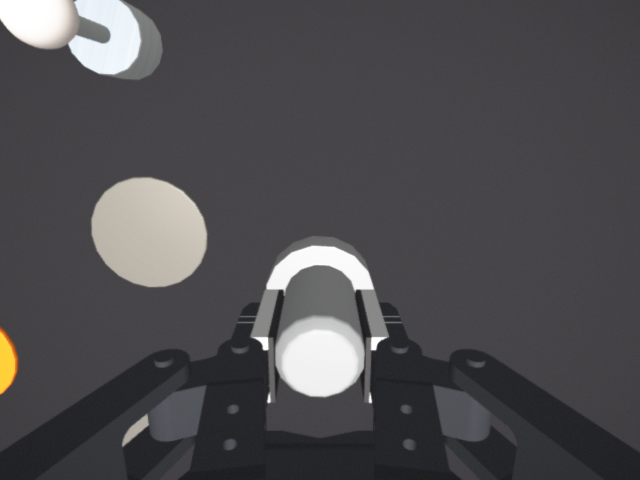

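The plug is held upright at (320,355), its pad is at (149,232), and the sphere's foot is at (115,35).

>>> arm_command(increments=[0, -0.1, 0, 0, 0, 0, 1, 0, -0.35, 0, 0, 0, 0, 1, 0, -0.65, 0, 0, 0, 0, 1, 0, -0.9, 0, 0, 0, 0, 1])

```text
t: 16.43
position: [0.5418, -0.149, 0.1013]
tool_rot: [-2.22, 2.222, -0.001]
force: [0.4, 0.6, -2.5]
width: 0.0268
gripper_force: 49.8
```

>>> arm_command(increments=[0.01, -0.2, 0, 0, 0, 0, 1, 0.01, -0.37, 0.15, 0, 0, 0, 1, 0.01, -0.37, 0.35, 0, 0, 0, 1, 0.01, -0.37, 0.55, 0, 0, 0, 1, 0.01, -0.37, 0.7, 0, 0, 0, 1, 0.01, -0.37, 0.8, 0, 0, 0, 1, 0.01, -0.37, 0.87, 0, 0, 0, 1, 0.01, -0.37, 0.87, 0, 0, 0, 1, 0.01, -0.37, 0.87, 0, 0, 0, 1])

```text
t: 17.18
position: [0.5702, -0.1493, 0.0317]
tool_rot: [2.221, -2.222, 0.0]
force: [-0.8, 0.7, -2.1]
width: 0.0269
gripper_force: 49.9
```

>>> arm_command(increments=[-0.016, 0, 0.02, 0, 0, 0, 1, -0.016, 0, 0.04, 0, 0, 0, 1, -0.016, 0, 0.055, 0, 0, 0, 1, -0.016, 0, 0.065, 0, 0, 0, 1, -0.016, 0, 0.065, 0, 0, 0, 1])

```text
t: 17.6
position: [0.57, -0.1476, 0.0264]
tool_rot: [-2.221, 2.221, -0.0]
force: [-0.2, -0.3, -2.7]
width: 0.0268
gripper_force: 49.9
```

>>> arm_command(increments=[0, 0, 0.006, 0, 0, 0, 1, 0, 0, 0.01, 0, 0, 0, 1, 0, 0, 0.01, 0, 0, 0, 1])

```text
t: 17.85
position: [0.5701, -0.1477, 0.0259]
tool_rot: [-2.221, 2.221, -0.0]
force: [-0.6, 1.1, 1.0]
width: 0.0263
gripper_force: 50.3
```

>>> arm_command(increments=[0, 0, 0, 0, 0, 0, 0.6, 0, 0, 0, 0, 0, 0, 0.3, 0, 0, 0, 0, 0, 0, 0, 0, 0, 0, 0, 0, 0, -0.5, 0, 0, 0, 0, 0, 0, -1, 0, 0, 0, 0, 0, 0, -1, 0, 0, -0.2, 0, 0, 0, -1, 0, 0, -0.6, 0, 0, 0, -1, 0, 0, -1, 0, 0, 0, -1])

```text
t: 18.6
position: [0.569, -0.1477, 0.1053]
tool_rot: [2.22, -2.22, -0.003]
force: [0.0, -0.2, -0.1]
width: 0.0855
gripper_force: 0.0
```

>>> arm_command(increments=[0, 0, -0.4, 0, 0, 0, -1, -0.1, 0, -0.8, 0, 0, 0, -1, -0.4, 0.3, -0.8, 0, 0, 0, -1, -0.7, 0.3, -0.8, 0, 0, 0, -1, -0.7, 0.3, -0.8, 0, 0, 0, -1])

```text
t: 19.02
position: [0.5457, -0.0893, 0.1708]
tool_rot: [-2.221, 2.219, -0.001]
force: [-0.3, 0.1, 0.2]
width: 0.0854
gripper_force: 0.0
```

```bash
python3 ctr.py .064; cp pics/last.png pics/l6.png
```

```text
pos [ 0.5457 -0.0893  0.1708] yaw -179.94168614382116 j [ 0.1917  0.2064 -0.3465 -0.0007 -1.0155 -0.1903] t 19.0167
[425.4 437.8] 753 [26.6 44.6] -> [0.4666 0.07  ]
[271.6 415.2] 1677 [50.3 76.7] -> [0.5795 0.0502]
[ 82.7 352.7] 2899 [53.3 72.7] -> [ 0.7075 -0.0018]
[474.4 325.5] 372 [55.8 11. ] -> [ 0.4402 -0.0224]
[165.1 324.6] 354 [10.2 48.2] -> [ 0.6489 -0.0231]
[595.  292.5] 353 [19.8 23.3] -> [ 0.3641 -0.0468]
[350.7 291.7] 338 [20. 21.] -> [ 0.5242 -0.0471]
[107.8 291.6] 347 [20. 22.] -> [ 0.6839 -0.0474]
[271.7 296.5] 4968 [77. 83.] -> [ 0.5764 -0.0437]
[284.7 128.5] 7181 [97. 94.] -> [ 0.5652 -0.1514]
```

View pics/l6.png

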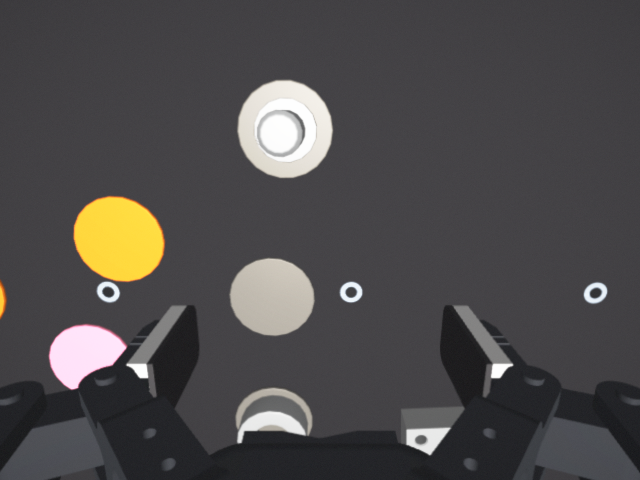

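The plug stands centred on its pad: foot (286,130), pad (285,129). Next is the block, with the tool turned to yaw 94°.

>>> arm_command(increments=[-0.3, 0.16, 0, 0, 0, 0, -1, -0.6, 0.32, 0, 0, 0, 0, -1, -0.87, 0.467, 0, 0, 0, 0, -1])

```text
t: 19.32
position: [0.5082, -0.0218, 0.1691]
tool_rot: [2.22, -2.222, -0.0]
force: [0.4, 0.4, -0.7]
width: 0.0854
gripper_force: 0.0
```

>>> arm_command(increments=[-0.3, 0.16, 0, 0, 0, 0, -1, -0.6, 0.32, 0, 0, 0, 0, -1, -0.87, 0.467, 0, 0, 0, 0, -1])

```text
t: 19.57
position: [0.4708, 0.0482, 0.1694]
tool_rot: [2.221, -2.222, 0.0]
force: [-0.9, 1.3, 0.1]
width: 0.0852
gripper_force: 0.0
```

>>> arm_command(increments=[-0.3, 0.16, 0, 0, 0, 0.02, -1, -0.6, 0.32, 0, 0, 0, 0.04, -1, -0.87, 0.467, 0, 0, 0, 0.06, -1, -0.87, 0.467, 0, 0, 0, 0.08, -1, -0.87, 0.467, 0, 0, 0, 0.1, -1, -0.87, 0.467, 0, 0, 0, 0.12, -1, -0.87, 0.467, 0, 0, 0, 0.14, -1, -0.87, 0.467, 0, 0, 0, 0.16, -1, -0.87, 0.467, 0, 0, 0, 0.18, -1, -0.87, 0.467, 0, 0, 0, 0.2, -1, -0.87, 0.467, 0, 0, 0, 0.22, -1, -0.87, 0.467, 0, 0, 0, 0.239, -1, -0.87, 0.467, 0, 0, 0, 0.239, -1, -0.87, 0.467, 0, 0, 0, 0.239, -1])

```text
t: 20.73
position: [0.4342, 0.1168, 0.1694]
tool_rot: [0.112, -3.139, 0.0]
force: [0.4, -0.3, -0.1]
width: 0.0855
gripper_force: 0.0
```

```bash
python3 ctr.py .025; cp pics/last.png pics/l7.png
python3 - <<'E'
from fit import *
c=cam('wrist',observe()); im=cv2.imread('pics/l7.png')[:,:,::-1].copy()
b=max(blobs(im),key=lambda b:b[1]*(abs(b[0][0]-320)<120)); p=cv2.approxPolyDP(b[2],6,True).reshape(-1,2); P=atz(c,p,.025)[:,:2]
d=np.roll(P,-1,0)-P; print(p.tolist(),P,P.mean(0),np.hypot(*d.T),np.degrees(np.arctan2(d[:,1],d[:,0])))
E
```

```text
pos [0.4342 0.1168 0.1694] yaw 94.09031318043753 j [ 0.7037  0.0352 -0.5533  0.0001 -0.9827 -2.2032] t 20.7333
[423.9 416.2] 2928 [62. 67.] -> [0.5963 0.217 ]
[293.5 386.3] 5106 [82. 79.] -> [0.5751 0.1072]
[624.8 331.6] 343 [19.1 22.6] -> [0.5067 0.3606]
[ 16.2 351.5] 1347 [69. 34.] -> [ 0.5576 -0.112 ]
[485.3 342.3] 1099 [84.2 26. ] -> [0.524  0.2553]
[153.1 342.2] 1102 [25.4 84.5] -> [ 0.5423 -0.005 ]
[146.5 300.3] 367 [22.6 21.2] -> [ 0.5065 -0.0085]
[320.6 214.8] 7244 [ 73. 104.] -> [0.4305 0.119 ]
[553.6 166.9] 863 [72.6 16. ] -> [0.3853 0.2771]
[602.3 139.9] 845 [74.6 13.7] -> [0.3652 0.3054]
[131.8  34.3] 618 [29. 27.] -> [ 0.3218 -0.0086]
[[285, 164], [286, 266], [354, 267], [358, 166]] [[0.3961 0.0919]
 [0.4713 0.0962]
 [0.4685 0.1468]
 [0.3939 0.1424]] [0.4325 0.1193] [0.0753 0.0506 0.0747 0.0506] [   3.315    93.2126 -176.6558  -87.455 ]
```

View pics/l7.png

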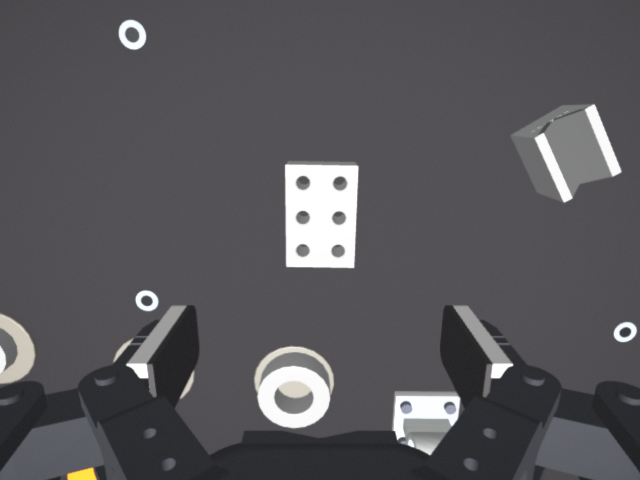

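The block at (320,215) is centred between the fingers (75.0 x 50.6 mm, angle 3.3°). The ring sits on its pad at (294,390) and the V-block is at (575,150). I'll go down and grip the block.

>>> arm_command(increments=[0, 0.033, 0.3, 0, 0, 0.002, -1, 0, 0.033, 0.7, 0, 0, 0.002, -1, 0, 0.033, 1, 0, 0, 0.002, -1, 0, 0.033, 1, 0, 0, 0.002, -1])

```text
t: 21.12
position: [0.4313, 0.1179, 0.0857]
tool_rot: [0.092, -3.134, 0.006]
force: [-0.7, -0.7, 0.3]
width: 0.0851
gripper_force: 0.0
```

>>> arm_command(increments=[0, 0, 0.3, 0, 0, 0, -1, 0, 0, 0.6, 0, 0, 0, -1, 0, 0, 0.8, 0, 0, 0, -1, 0, 0, 0.92, 0, 0, 0, -1, 0, 0, 1, 0, 0, 0, -1, 0, 0, 1, 0, 0, 0, -1, 0, 0, 1, 0, 0, 0, -1])

```text
t: 21.7
position: [0.4344, 0.1201, 0.0102]
tool_rot: [-0.091, 3.14, 0.0]
force: [-0.4, 0.1, -0.1]
width: 0.0853
gripper_force: 0.0
```

>>> arm_command(increments=[0, 0, 0.03, 0, 0, 0, -0.5, 0, 0, 0.05, 0, 0, 0, 0, 0, 0, 0.05, 0, 0, 0, 0.1, 0, 0, 0.05, 0, 0, 0, 0.2, 0, 0, 0.05, 0, 0, 0, 0.4, 0, 0, 0.05, 0, 0, 0, 1, 0, 0, 0.05, 0, 0, 0, 1, 0, 0, 0.05, 0, 0, 0, 1, 0, 0, 0.05, 0, 0, 0, 1], newtons=60)

```text
t: 22.45
position: [0.4339, 0.1197, 0.0062]
tool_rot: [-0.089, 3.14, 0.0]
force: [-1.2, -0.8, 5.1]
width: 0.0486
gripper_force: 62.2
```

>>> arm_command(increments=[0, 0, -0.1, 0, 0, 0, 1, 0, 0, -0.3, 0, 0, 0, 1, 0, 0, -0.6, 0, 0, 0, 1, 0, 0, -0.9, 0, 0, 0, 1, 0, 0, -1, 0, 0, 0, 1])

```text
t: 22.87
position: [0.4349, 0.1205, 0.0887]
tool_rot: [-0.089, 3.137, 0.003]
force: [0.7, 0.2, -4.7]
width: 0.0486
gripper_force: 64.2
```

>>> arm_command(increments=[-0.15, -0.15, 0, 0, 0, 0.003, 1, -0.4, -0.4, 0, 0, 0, 0.006, 1, -0.65, -0.65, 0, 0, 0, 0.009, 1, -0.9, -0.9, 0, 0, 0, 0.009, 1, -0.9, -0.9, 0, 0, 0, 0.009, 1, -0.9, -0.9, 0, 0, 0, 0.009, 1])

```text
t: 23.37
position: [0.5097, 0.0508, 0.0846]
tool_rot: [-0.004, -3.14, 0.001]
force: [-0.3, 0.2, -5.7]
width: 0.0484
gripper_force: 64.2
```

```bash
python3 ctr.py .004; cp pics/last.png pics/l8.png
```

```text
pos [0.5097 0.0508 0.0846] yaw 89.83907373341756 j [ 0.4828  0.2431 -0.5329 -0.0005 -0.7964 -2.056 ] t 23.3667
[604.8 386.7] 1799 [43. 82.] -> [0.6024 0.2313]
[179.2 335.4] 1239 [26.8 72.7] -> [ 0.5657 -0.0333]
[ 23.  347.4] 2560 [96. 48.] -> [ 0.5732 -0.129 ]
[198.3 260.9] 696 [28. 31.] -> [ 0.5177 -0.0176]
[319.6 326.1] 29848 [200. 163.] -> [0.5598 0.0522]
```

View pics/l8.png

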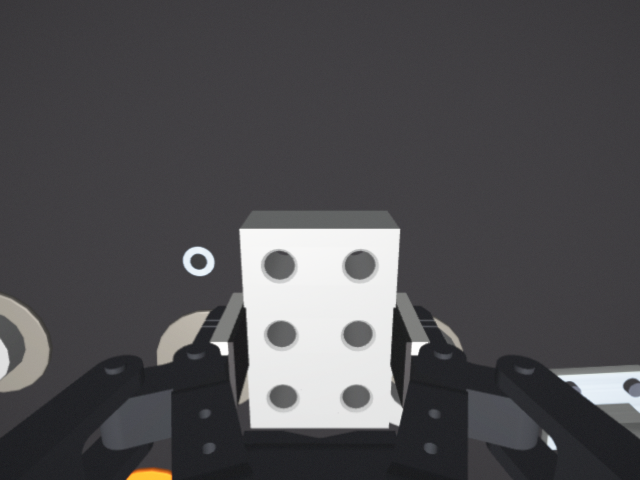

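The block is held squarely at (320,326), and the middle pad lies behind the left finger at (190,350). Moving over it.

>>> arm_command(increments=[-0.2, -0.18, 0, 0, 0, 0, 1, -0.45, -0.4, 0, 0, 0, 0, 1, -0.7, -0.61, 0, 0, 0, 0, 1, -0.93, -0.82, 0.1, 0, 0, 0, 1, -0.93, -0.82, 0.3, 0, 0, 0, 1, -0.93, -0.82, 0.5, 0, 0, 0, 1, -0.93, -0.82, 0.68, 0, 0, 0, 1, -0.93, -0.82, 0.8, 0, 0, 0, 1, -0.93, -0.82, 0.86, 0, 0, 0, 1, -0.93, -0.82, 0.86, 0, 0, 0, 1, -0.93, -0.82, 0.86, 0, 0, 0, 1])

```text
t: 24.33
position: [0.5842, -0.0132, 0.0171]
tool_rot: [-0.001, 3.141, -0.0]
force: [0.1, -0.7, -3.8]
width: 0.0489
gripper_force: 64.3
```

>>> arm_command(increments=[0, -0.017, 0.02, 0, 0, 0, 1, 0, -0.017, 0.04, 0, 0, 0, 1, 0, -0.017, 0.06, 0, 0, 0, 1, 0, -0.017, 0.075, 0, 0, 0, 1, 0, -0.017, 0.075, 0, 0, 0, 1])

```text
t: 24.75
position: [0.584, -0.0151, 0.0107]
tool_rot: [-0.0, -3.141, -0.0]
force: [0.7, -0.2, -4.0]
width: 0.0485
gripper_force: 64.3
```

>>> arm_command(increments=[0, 0, 0.006, 0, 0, 0, 1, 0, 0, 0.012, 0, 0, 0, 1, 0, 0, 0.012, 0, 0, 0, 1])

```text
t: 25.0
position: [0.5842, -0.015, 0.0103]
tool_rot: [-0.0, 3.141, -0.0]
force: [-2.5, 0.7, 3.4]
width: 0.0484
gripper_force: 65.1
```

>>> arm_command(increments=[0, 0, 0, 0, 0, 0, 0.4, 0, 0, 0, 0, 0, 0, 0, 0, 0, 0, 0, 0, 0, -0.5, 0, 0, 0, 0, 0, 0, -1, 0, 0, 0, 0, 0, 0, -1, 0, 0, 0, 0, 0, 0, -1, 0, 0, -0.2, 0, 0, 0, -1, 0, 0, -0.6, 0, 0, 0, -1, 0, 0, -1, 0, 0, 0, -1])

```text
t: 25.75
position: [0.5832, -0.0153, 0.0895]
tool_rot: [-0.0, -3.139, 0.002]
force: [1.5, -0.5, 0.4]
width: 0.0853
gripper_force: 0.0
```

>>> arm_command(increments=[0.4, 0.2, -0.4, 0, 0, 0, -1, 0.8, 0.4, -0.8, 0, 0, 0, -1, 1, 0.5, -1, 0, 0, 0, -1, 1, 0.5, -1, 0, 0, 0, -1, 1, 0.5, -1, 0, 0, 0, -1])

```text
t: 26.17
position: [0.5044, 0.0259, 0.172]
tool_rot: [-0.003, 3.137, 0.003]
force: [-0.2, 0.6, 0.1]
width: 0.0855
gripper_force: 0.0
```

```bash
cat > quad.py <<'E'
import sys
from fit import *
def quad(c,b,z,L,Wd):
    "fit rectangle LxWd to a contour on plane z"
    from scipy.optimize import least_squares
    p=cv2.approxPolyDP(b,6,True).reshape(-1,2); P=atz(c,p,z)[:,:2]; d=np.roll(P,-1,0)-P
    return p.tolist(),P.mean(0),np.hypot(*d.T),np.degrees(np.arctan2(d[:,1],d[:,0]))
E
python3 ctr.py .029; cp pics/last.png pics/l9.png
python3 - <<'E'
from quad import *
c=cam('wrist',observe()); im=cv2.imread('pics/l9.png')[:,:,::-1].copy(); B=blobs(im,225)
for b in B:
    if b[1]>2000: print(b[0],b[1],quad(c,b[2],.029,0,0))
E
```

```text
pos [0.5044 0.0259 0.172 ] yaw 90.09891886432796 j [ 0.441   0.1254 -0.4453  0.0001 -0.9952 -2.0101] t 26.1667
[560.5 370.3] 696 [45.4 22.7] -> [0.6288 0.2204]
[603.2 367.7] 2252 [44. 75.] -> [0.6263 0.2536]
[552.2 329.4] 2153 [58. 73.] -> [0.5924 0.208 ]
[ 60.8 321.7] 1122 [35. 40.] -> [ 0.5855 -0.1706]
[266.8 314.5] 6237 [88. 82.] -> [ 0.5798 -0.0126]
[411.5 306.1] 4391 [79.3 83. ] -> [0.5728 0.0981]
[108.9 283.8] 3715 [87.  70.7] -> [ 0.5542 -0.1295]
[260.6 227.9] 395 [22. 23.] -> [ 0.5108 -0.0146]
[265.3027 315.3099] 5446.5 ([[231, 273], [237, 359], [297, 359], [297, 274]], array([ 0.5812, -0.0141]), array([0.0728, 0.0474, 0.0721, 0.0488]), array([  0.2876,  89.893 , 179.1263, -90.9796]))
```

View pics/l9.png

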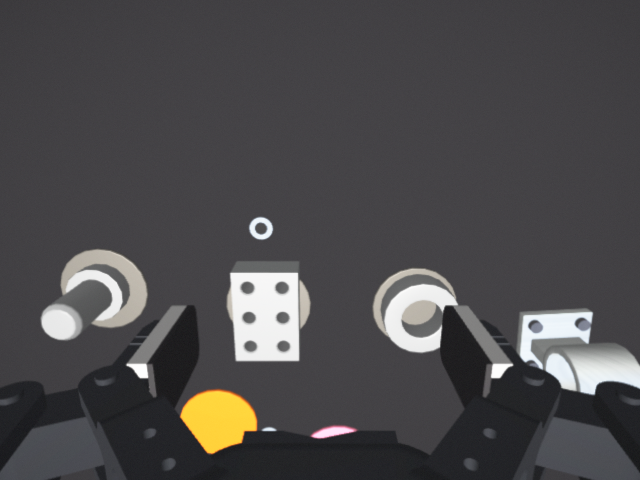

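The block sits on the middle pad at (267,315), square to within a degree, and the ring and plug are undisturbed. Now the V-block.

>>> arm_command(increments=[0.14, 0.3, 0, 0, 0, 0, -1, 0.28, 0.6, 0, 0, 0, 0, -1, 0.4, 0.81, 0, 0, 0, 0, -1])

```text
t: 26.47
position: [0.4719, 0.0903, 0.1683]
tool_rot: [-0.003, -3.139, 0.002]
force: [0.3, -0.4, -0.2]
width: 0.0856
gripper_force: 0.0
```

>>> arm_command(increments=[0.14, 0.3, 0, 0, 0, 0, -1, 0.28, 0.6, 0, 0, 0, 0, -1, 0.4, 0.81, 0, 0, 0, 0, -1])

```text
t: 26.72
position: [0.4399, 0.1556, 0.1684]
tool_rot: [-0.001, -3.14, 0.003]
force: [0.1, 0.2, 0.6]
width: 0.0854
gripper_force: 0.0
```

>>> arm_command(increments=[0.14, 0.3, 0, 0, 0, 0, -1, 0.28, 0.6, 0, 0, 0, 0, -1, 0.4, 0.81, 0, 0, 0, 0, -1])

```text
t: 26.97
position: [0.4079, 0.2206, 0.1684]
tool_rot: [-0.001, -3.14, 0.003]
force: [0.7, 0.1, 0.5]
width: 0.0852
gripper_force: 0.0
```

>>> arm_command(increments=[0.14, 0.3, 0, 0, 0, -0.02, -1, 0.28, 0.6, 0, 0, 0, -0.04, -1, 0.4, 0.81, 0, 0, 0, -0.06, -1, 0.4, 0.81, 0, 0, 0, -0.08, -1, 0.4, 0.81, 0, 0, 0, -0.097, -1, 0.4, 0.81, 0, 0, 0, -0.097, -1, 0.4, 0.81, 0, 0, 0, -0.097, -1])

```text
t: 27.55
position: [0.3764, 0.2839, 0.1685]
tool_rot: [0.936, -2.997, 0.002]
force: [-0.2, -0.4, -0.3]
width: 0.0852
gripper_force: 0.0
```

```bash
python3 ctr.py .036; cp pics/last.png pics/l10.png
python3 - <<'E'
from quad import *
c=cam('wrist',observe()); im=cv2.imread('pics/l10.png')[:,:,::-1].copy()
for b in blobs(im,200):
    r=cv2.minAreaRect(b[2])
    if max(r[1])>3*min(r[1]) and b[0][1]<300: print(b[0],quad(c,b[2],.036,0,0))
E
```

```text
pos [0.3764 0.2839 0.1685] yaw 124.68120761789409 j [ 1.0651  0.0759 -0.5112 -0.0001 -0.9861 -2.0306] t 27.55
[316.4 400.7] 317 [19. 21.] -> [0.496  0.3657]
[ 87.4 369.5] 342 [17.4 43.8] -> [0.572 0.205]
[485.2 345. ] 1324 [96.5 37.5] -> [0.3827 0.4423]
[153.2 345.4] 1328 [37.8 95.5] -> [0.5252 0.2364]
[ 14.1 301.6] 1894 [34. 77.] -> [0.55   0.1364]
[462.4 221.6] 453 [23. 25.] -> [0.3186 0.3661]
[318.3 216.6] 4456 [79. 62.] -> [0.3721 0.2822]
[342.7402 220.1273] ([[339, 186], [338, 255], [347, 256], [348, 187]], array([0.3656, 0.2984]), array([0.0492, 0.0064, 0.0493, 0.0061]), array([  34.5281,  117.8925, -145.1184,  -61.8058]))
[293.9069 220.982 ] ([[289, 186], [290, 254], [298, 257], [298, 188]], array([0.3851, 0.2705]), array([0.0485, 0.0061, 0.0493, 0.0062]), array([  34.2278,  102.8109, -146.2555,  -68.0757]))
```

View pics/l10.png

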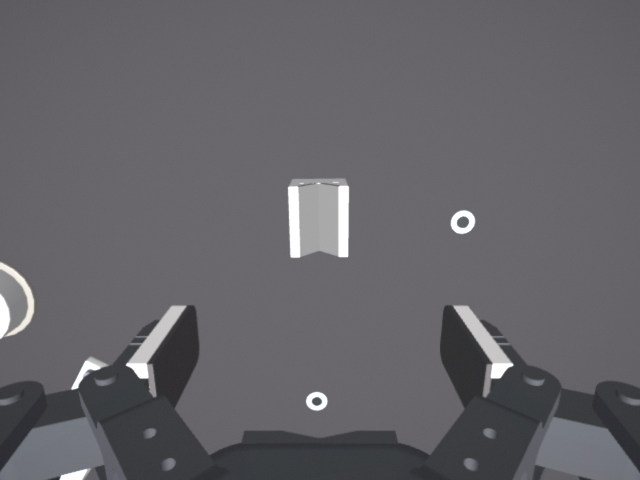

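The V-block is at (318,217) and its lands at (294,221) and (343,220) lie parallel to the finger pads. Go down and grip.

>>> arm_command(increments=[-0.01, 0.013, 0.3, 0, 0, 0, -1, -0.01, 0.013, 0.7, 0, 0, 0, -1, -0.01, 0.013, 1, 0, 0, 0, -1, -0.01, 0.013, 1, 0, 0, 0, -1])

```text
t: 27.93
position: [0.3746, 0.2825, 0.0855]
tool_rot: [0.933, -2.993, 0.007]
force: [-0.2, -1.6, 0.8]
width: 0.0855
gripper_force: 0.0
```

>>> arm_command(increments=[0, 0, 0.3, 0, 0, 0, -1, 0, 0, 0.6, 0, 0, 0, -1, 0, 0, 0.8, 0, 0, 0, -1, 0, 0, 0.92, 0, 0, 0, -1, 0, 0, 0.98, 0, 0, 0, -1, 0, 0, 0.98, 0, 0, 0, -1, 0, 0, 0.98, 0, 0, 0, -1])

```text
t: 28.52
position: [0.3767, 0.2859, 0.0122]
tool_rot: [-0.941, 2.997, 0.0]
force: [0.4, 0.4, 0.6]
width: 0.086
gripper_force: 0.0
```

>>> arm_command(increments=[0, 0, 0, 0, 0, 0, -0.5, 0, 0, 0, 0, 0, 0, 0, 0, 0, 0, 0, 0, 0, 0.1, 0, 0, 0, 0, 0, 0, 0.2, 0, 0, 0, 0, 0, 0, 0.4, 0, 0, 0, 0, 0, 0, 0.6, 0, 0, 0, 0, 0, 0, 1, 0, 0, 0, 0, 0, 0, 1, 0, 0, 0, 0, 0, 0, 1], newtons=50)

```text
t: 29.27
position: [0.3764, 0.2857, 0.0122]
tool_rot: [-0.943, 2.996, 0.001]
force: [-1.0, -1.3, 8.0]
width: 0.0391
gripper_force: 50.4
```

>>> arm_command(increments=[0, 0, -0.1, 0, 0, 0, 1, 0, 0, -0.3, 0, 0, 0, 1, 0, 0, -0.6, 0, 0, 0, 1, 0, 0, -0.9, 0, 0, 0, 1, 0, 0, -1, 0, 0, 0, 1])

```text
t: 29.68
position: [0.3769, 0.2866, 0.0945]
tool_rot: [-0.942, 2.994, 0.004]
force: [0.5, 0.7, -4.2]
width: 0.0392
gripper_force: 52.1
```

>>> arm_command(increments=[0, -0.1, -0.05, 0, 0, 0.01, 1, 0, -0.25, -0.1, 0, 0, 0.025, 1, 0, -0.4, -0.1, 0, 0, 0.04, 1, 0, -0.55, -0.1, 0, 0, 0.055, 1, 0, -0.7, -0.1, 0, 0, 0.07, 1, 0, -0.8, -0.1, 0, 0, 0.085, 1, 0, -0.9, -0.1, 0, 0, 0.097, 1, 0, -0.9, -0.1, 0, 0, 0.097, 1])

```text
t: 30.35
position: [0.4172, 0.2251, 0.0987]
tool_rot: [-0.008, -3.14, 0.001]
force: [0.3, -0.1, -4.1]
width: 0.0392
gripper_force: 52.0
```

>>> arm_command(increments=[-0.1, -0.15, 0, 0, 0, 0, 1, -0.28, -0.4, 0, 0, 0, 0, 1, -0.46, -0.68, 0, 0, 0, 0, 1, -0.65, -0.95, 0, 0, 0, 0, 1])

```text
t: 30.68
position: [0.4692, 0.1498, 0.099]
tool_rot: [0.005, -3.141, 0.0]
force: [0.7, 1.5, -4.3]
width: 0.039
gripper_force: 52.0
```

>>> arm_command(increments=[-0.18, -0.26, 0, 0, 0, 0, 1, -0.34, -0.5, 0, 0, 0, 0, 1, -0.5, -0.74, 0, 0, 0, 0, 1, -0.65, -0.95, 0, 0, 0, 0, 1, -0.65, -0.95, 0, 0, 0, 0, 1, -0.65, -0.95, 0, 0, 0, 0, 1])

```text
t: 31.18
position: [0.5212, 0.0737, 0.0986]
tool_rot: [-0.001, -3.14, 0.0]
force: [-0.5, 1.4, -3.4]
width: 0.039
gripper_force: 52.0
```

```bash
python3 ctr.py .029; cp pics/last.png pics/l11.png
python3 - <<'E'
from quad import *
c=cam('wrist',observe()); im=cv2.imread('pics/l11.png')[:,:,::-1].copy()
for th in(130,200):
  for b in blobs(im,th):
    if len(cv2.approxPolyDP(b[2],6,True))==4: print(b[0],quad(c,b[2],.029,0,0))
E
```

```text
pos [0.5212 0.0737 0.0986] yaw 89.96137122822748 j [ 0.5132  0.2457 -0.4876 -0.0005 -0.8387 -2.0843] t 31.1833
[616.  412.3] 1691 [50. 68.] -> [0.6235 0.2557]
[559.1 359.9] 3153 [50. 93.] -> [0.5872 0.2158]
[163.4 323.1] 5104 [70. 94.] -> [ 0.5631 -0.0144]
[  9.1 321.2] 1189 [22. 76.] -> [ 0.5614 -0.1015]
[262.1 332.2] 3417 [138.7  49.8] -> [0.5691 0.0419]
[355.2 327.8] 8971 [157.5  97.4] -> [0.5663 0.0957]
[165.2 235.2] 680 [29. 30.] -> [ 0.5106 -0.0077]
[  9.0636 321.1512] ([[0, 281], [2, 357], [17, 344], [22, 317]], array([ 0.5639, -0.1009]), array([0.0486, 0.0134, 0.0184, 0.0233]), array([ -10.7393,  129.3786,  159.9808, -161.0429]))
[165.2128 235.1883] ([[157, 222], [153, 243], [177, 246], [178, 228]], array([ 0.5101, -0.0067]), array([0.0122, 0.0129, 0.0102, 0.0113]), array([ -16.4814,   82.3203,  171.4081, -107.0683]))
[371.5031 335.778 ] ([[365, 269], [361, 405], [377, 405], [384, 270]], array([0.5744, 0.106 ]), array([0.0887, 0.0098, 0.0881, 0.0105]), array([  0.0954,  90.0482, 179.6194, -93.2546]))
[267.112 335.135] ([[255, 269], [261, 404], [278, 405], [274, 270]], array([0.5742, 0.0452]), array([0.088 , 0.0104, 0.0881, 0.0105]), array([ -0.1456,  85.8808, 179.7852, -93.306 ]))
[165.3029 235.3688] ([[154, 225], [158, 247], [178, 244], [173, 224]], array([ 0.5102, -0.007 ]), array([0.0124, 0.0111, 0.0113, 0.0102]), array([   3.4932,   98.7588, -172.0345,  -86.9403]))
```

>>> arm_command(increments=[-0.2, -0.25, 0, 0, 0, 0, 1, -0.4, -0.5, 0, 0, 0, 0, 1, -0.6, -0.75, 0, 0, 0, 0, 1, -0.785, -0.95, 0, 0, 0, 0, 1, -0.785, -0.95, 0, 0, 0, 0, 1])

```text
t: 31.65
position: [0.586, -0.0026, 0.0991]
tool_rot: [-0.001, 3.141, -0.001]
force: [1.1, 0.9, -4.4]
width: 0.0385
gripper_force: 52.4
```

>>> arm_command(increments=[0, -0.08, 0, 0, 0, 0, 1, 0, -0.156, 0.1, 0, 0, 0, 1, 0, -0.156, 0.25, 0, 0, 0, 1, 0, -0.156, 0.4, 0, 0, 0, 1, 0, -0.156, 0.55, 0, 0, 0, 1, 0, -0.156, 0.63, 0, 0, 0, 1, 0, -0.156, 0.63, 0, 0, 0, 1, 0, -0.156, 0.63, 0, 0, 0, 1])

```text
t: 32.32
position: [0.5837, -0.0138, 0.0488]
tool_rot: [0.001, -3.141, 0.001]
force: [0.2, 0.3, -3.7]
width: 0.0389
gripper_force: 52.4
```

```bash
python3 ctr.py .029; cp pics/last.png pics/l12.png
```

```text
pos [ 0.5837 -0.0138  0.0488] yaw 90.05012091753511 j [ 0.3111  0.3909 -0.4103  0.0001 -0.7705 -1.8811] t 32.3167
[578.  285.2] 14000 [145. 146.] -> [0.5809 0.0977]
[315.1 288.6] 10644 [201. 182.] -> [ 0.5826 -0.0141]
[ 55.  241.9] 8114 [138.5 107.6] -> [ 0.5616 -0.1213]
[305.5 132.8] 1291 [41. 40.] -> [ 0.5177 -0.0176]
```

View pics/l12.png

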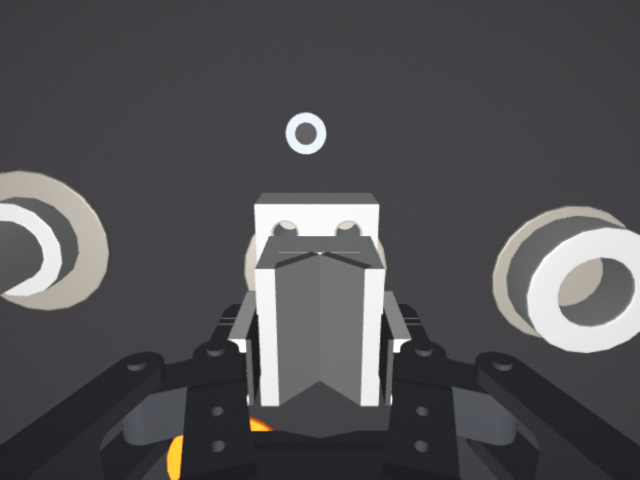

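The V-block hangs squarely just above the block: block's near top edge spans (255–378, 204), V-block lands (258–384). The pad rim shows on both sides of the block. I'll check lateral and lengthwise alignment.

Run:
```python
from fit import *
s=observe(); c=cam('wrist',s); im=cv2.imread('pics/l12.png'); g=cv2.cvtColor(im,cv2.COLOR_BGR2GRAY).astype(int)
for r in(210,250,270,300,350,400):
    x=np.where(g[r,240:400]>190)[0]+240; print(r,x.min(),x.max())
for k in(268,322,372): q=g[190:420,k]; print(k,[int(i+190) for i in np.where(np.abs(np.diff(q))>25)[0]])
zt=s['position'][2]-.0122+.036
print('block edge',atz(c,[(255.5,204),(378,204)],.029)); print('vb',zt,atz(c,[(258,268),(384,268),(262,404),(379,404)],zt))
```

```text
210 255 378
250 249 381
270 246 384
300 256 382
350 240 399
400 247 391
268 [203, 204, 235, 236, 237, 267, 268, 404, 405, 406]
322 [203, 204, 235, 236, 251, 253]
372 [203, 204, 239, 240, 241, 267, 268, 404, 405, 406]
block edge [[ 0.5463 -0.0381  0.029 ]
 [ 0.5463  0.0115  0.029 ]]
vb 0.0731332451498789 [[ 0.557  -0.0312  0.0731]
 [ 0.557   0.0078  0.0731]
 [ 0.6068 -0.0319  0.0731]
 [ 0.6068  0.0082  0.0731]]
```

>>> arm_command(increments=[-0.014, -0.015, 0.02, 0, 0, 0, 1, -0.014, -0.015, 0.04, 0, 0, 0, 1, -0.014, -0.015, 0.06, 0, 0, 0, 1, -0.014, -0.015, 0.075, 0, 0, 0, 1, -0.014, -0.015, 0.085, 0, 0, 0, 1, -0.014, -0.015, 0.085, 0, 0, 0, 1])

```text
t: 32.87
position: [0.5852, -0.0153, 0.042]
tool_rot: [-0.0, -3.141, 0.0]
force: [-0.0, -0.1, -3.6]
width: 0.0389
gripper_force: 52.4
```

>>> arm_command(increments=[0, 0, 0.006, 0, 0, 0, 1, 0, 0, 0.011, 0, 0, 0, 1, 0, 0, 0.016, 0, 0, 0, 1, 0, 0, 0.016, 0, 0, 0, 1])

```text
t: 33.2
position: [0.5854, -0.0152, 0.0412]
tool_rot: [-0.0, 3.141, -0.0]
force: [-1.6, 0.8, -0.6]
width: 0.0389
gripper_force: 52.9
```

>>> arm_command(increments=[0, 0, 0.005, 0, 0, 0, 1, 0, 0, 0.005, 0, 0, 0, 1])

```text
t: 33.37
position: [0.5854, -0.0152, 0.0412]
tool_rot: [-0.0, 3.141, -0.0]
force: [-3.5, 0.6, 6.2]
width: 0.0392
gripper_force: 53.6
```

>>> arm_command(increments=[0, 0, 0, 0, 0, 0, 0.5, 0, 0, 0, 0, 0, 0, 0.2, 0, 0, 0, 0, 0, 0, 0, 0, 0, 0, 0, 0, 0, -0.5, 0, 0, 0, 0, 0, 0, -1, 0, 0, 0, 0, 0, 0, -1, 0, 0, -0.2, 0, 0, 0, -1, 0, 0, -0.6, 0, 0, 0, -1, 0, 0, -1, 0, 0, 0, -1])

```text
t: 34.12
position: [0.5844, -0.0155, 0.1203]
tool_rot: [-0.0, -3.139, 0.001]
force: [1.4, 0.2, 0.5]
width: 0.0855
gripper_force: 0.0
```

>>> arm_command(increments=[0.4, 0, -0.4, 0, 0, 0, -1, 0.8, 0, -0.8, 0, 0, 0, -1, 1, 0, -1, 0, 0, 0, -1, 1, 0, -1, 0, 0, 0, -1, 1, 0, -1, 0, 0, 0, -1])

```text
t: 34.53
position: [0.5055, -0.0149, 0.2026]
tool_rot: [-0.001, 3.137, 0.002]
force: [0.7, -0.5, -0.9]
width: 0.0857
gripper_force: 0.0
```

```bash
python3 ctr.py .029
python3 - <<'E'
from h import *
a=cv2.imread('pics/last.png'); b=optics.snapshot('scene')[:,:,::-1]; s=cv2.resize(b[140:340,150:480],(660,400),interpolation=cv2.INTER_CUBIC)
cv2.imwrite('pics/fin.png',np.vstack([cv2.resize(a[180:420],(533,200)),cv2.resize(s,(533,323))]))
E
```

```text
pos [ 0.5055 -0.0149  0.2026] yaw 90.03055684998301 j [ 0.3595  0.0982 -0.4002  0.0001 -1.0677 -1.9298] t 34.5333
[380.3 420.5] 1480 [66.9 35.1] -> [0.7052 0.043 ]
[590.3 352.8] 1088 [43. 32.] -> [0.6336 0.2227]
[622.7 353. ] 1815 [60. 43.] -> [0.6337 0.2505]
[576.9 315.6] 2094 [58. 70.] -> [0.5977 0.2049]
[140.2 300.3] 903 [32. 35.] -> [ 0.5833 -0.1635]
[ 28.9 283.6] 1153 [46.  37.5] -> [ 0.5678 -0.2526]
[317.9 294.4] 2665 [92. 76.] -> [ 0.5783 -0.0145]
[453.7 286.6] 3725 [69.6 81.8] -> [0.5713 0.0986]
[172.  267.7] 3032 [79.4 66.4] -> [ 0.5541 -0.134 ]
[312.9 217. ] 331 [20. 21.] -> [ 0.5115 -0.0183]
```

View pics/fin.png

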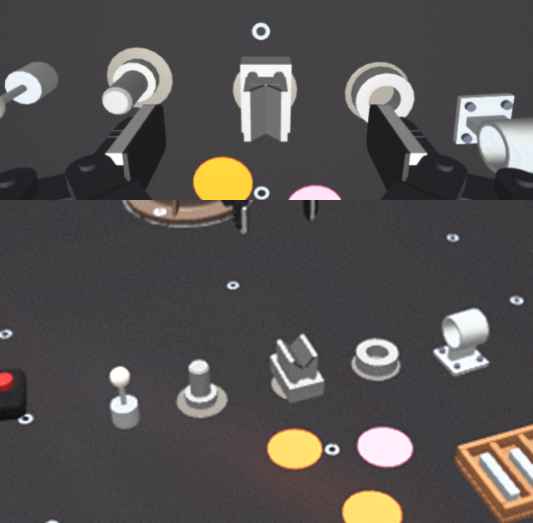

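The pictures show the plug by the sphere, the V-block groove up along the block in the middle, and the ring by the bracket. All four are released and the gripper is clear, so I'm handing in.

```bash
python3 -c "
from cell import workorder; print(workorder.sign_off())"
```

```text
the job is handed in; nothing more can be done
None
```

I signed the job off at about 35 s: ring by the bracket, plug by the sphere, and block on the middle pad with the V-block groove-up along it. All four were set down, released and centred to about 2 mm by camera; the bracket and sphere were not bumped and the joystick box stayed put, but sign-off returned no verdict.

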